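# Swap the bottle and the coupling on the sloping bench rest

### The job

Swap the red sealant bottle and the grey coupling on the blue sloping rest, so that each lies along the other's lane with its foot end down the slope, as now. Nothing slides on the rubber by itself and the stops are clamped at unknown places: draw each part gently down between the yellow guides until you feel its foot touch the lane's aluminium stop, and leave it touching. Leave the brass drift between the lanes and the other things on the bench where they are.

Things in the scene. Friction and masses are not known exactly. Their poses are not given: they have to be found in the camera images.
- rest: Blue sloping bench rest with black grippy rubber face, fixed, 236 mm wide (y), 150 mm deep. Origin: centre of underside; x points away from the robot up the slope, y left, z up. The face rises along +x at 35 degrees from level, from its lower edge at x = -0.070, z = 0.026, for 165 mm (s = distance up the slope from that edge). Lanes run up the slope at y = +0.075 and -0.075
- stop_rail: Rail on the rest's lower edge, same origin and axes as the rest. Carries a fixed aluminium stop block in each lane, 42 mm wide, 20 mm high above the face, with a brass screw 8 mm higher. The stop's upslope side stands somewhere between s = 10 and 30 mm, different in each lane and not measured
- lane_left (a point): Point on the rubber face on the left lane's centre line (rest y = +0.075), at s = 80 mm. Each lane has two yellow guide strips, 7 mm high, 55 mm apart inside, from s = 4 to 53 mm; above them it is flat with free room at both sides
- lane_right (a point): Point on the rubber face on the right lane's centre line (rest y = -0.075), at s = 80 mm; guides as in the left lane
- coupling: Pale grey metal hydraulic coupling with blue band, 139 mm long, 0.5 to 0.8 kg: foot end a cylinder 43 mm in diameter for 67 mm, then a 30 to 34 mm neck. Origin: centre of the foot's end face; z points to the neck end. Centre of mass about 58 mm from the foot. Lies on its thick part, z up the lane. Grip across the thick part about 52 mm from the foot
- bottle: Red flat-sided sealant bottle with black nozzle, 118 mm long, 0.06 to 0.11 kg: body 46 mm wide (its y), 26 mm thick (its x), 86 mm long from the foot, then a 20 mm nozzle. Origin: centre of the foot's end face; z points to the nozzle. Lies on a wide flat side, z up the lane. Grip across the 46 mm width
- drift: Brass drift, 120 mm long, 20 mm thick, lying up the slope in the slot between the lanes; origin at the middle of its underside. Bystander.
- tape_roll: Blue roll of insulating tape, 68 mm across, 19 mm high, origin centre of underside. Bystander, right of the rest.
- paste_tin: Black and yellow tin, 70 mm across, 55 mm high, origin centre of underside. Bystander, right of the rest.
- oil_can: Small green oil can with a long thin spout, 62 mm across, 176 mm high, origin centre of underside. Bystander, far left.
- plug_gauge: Thread plug gauge with black knurled middle lying flat, 99 x 22 x 22 mm, origin centre of underside. Bystander, near the front edge. The bench left of the rest, some 0.2 m, is free for laying a part down

How it is judged:
At the end, for the whole second after the job is handed in: Coupling and bottle lie at rest on the sloping face, each in the lane where the other was (foot centre within 8 mm of the lane's centre line, axis within about 9 degrees of the lane, foot end down the slope) and its foot touches that lane's stop (contact force between each of coupling, bottle and stop_rail above 0.01 N and contact force between each of coupling, bottle and rest above 0.05 N and angle between coupling's own z axis and vertical between 0.8 and 1.12 rad and angle between the z axis of each of coupling, bottle and the y axis of rest, either way round above 1.4 rad and distance of each of coupling, bottle from where it was at the start of the episode above 0.1 m and linear speed of each of coupling, bottle below 0.02 m/s and angle between bottle's own z axis and vertical between 0.8 and 1.12 rad and ((y of coupling in the frame of rest between 0.067 and 0.083 m and y of bottle in the frame of rest between -0.083 and -0.067 m) or (y of coupling in the frame of rest between -0.083 and -0.067 m and y of bottle in the frame of rest between 0.067 and 0.083 m))).
It fails at once if the brass drift between the lanes is moved more than 25 mm (distance of drift from where it was at the start of the episode above 0.025 m).
It fails at once if another bystander is moved more than 25 mm (distance of any of tape_roll, paste_tin, oil_can, plug_gauge from where it was at the start of the episode above 0.025 m).
It fails at once if a part is rammed against a stop with more than 40 N (contact force between any of coupling, bottle and stop_rail above 40 N).
It also fails if it takes over 72 s, if anything falls off the work surface, if the arm or the gripper's body presses on something with over 40 N, if the wrist force passes 120 N, or if a joint passes its speed limit or range.

### The arm

A 6-joint arm with a two-finger parallel gripper is mounted at the origin on a cart in front of the work surface, level with it; the furniture and walls round the work are solid. World frame = base frame: x ahead of the robot, y to its left, z up, the work surface at z = 0. Lengths are in m, angles in rad, forces in N, time in s.
With the tool pointing down it reaches from about 0.325 to 0.925 m from the base axis. Payload 3.1 kg.
Tool frame: the origin (TCP) lies at the very end of the fingers, on their centre line; the grasp point (between the pads) lies 19 mm behind it; z points along the fingers, y is the line along which they close (so a half turn about z gives the same grasp; the last joint's range is limited). The gripper opens to 85 mm and grips with 20 to 120 N. Pads are 22 mm wide; open, the fingers measure 114 mm over their backs; the gripper's body (76 mm by 85 mm) begins 54 mm behind the grasp point. The pads swing forward as they close: fully open they stand 13 mm farther back than shut.
Start: joints at [-1.225, 0.217, 1.613, -0, 1.311, -0.112], TCP at [0.276, -0.561, 0.231] pointing down, gripper open.
Joint ranges: [-2.75, 2.75], [-0.78, 2.1], [0.31, 2.55], [-1.13, 4.27], [0.13, 2.63], [-2.58, 2.58]. Speed limits (rad/s): [2.79, 2.79, 3.14, 3.14, 3.14, 3.14].

### API

Orientations are given as a rotation vector (axis times angle).
In Python, from plant import robot gives the robot as it stands.
- The arm moves only by the tool send_rows, never from a script. Its argument "plan" is a list of rows, each a list of 3 entries, a list of its own where there are three numbers: the shift along the tool's x, y, z in m, then the turn, a rotation vector about the tool's x, y, z in degrees, then the finger opening in m, from 0 to 0.0854. A call has exactly 8 rows; each row shifts and turns the commanded pose from where the row before left it, along the tool's axes as they then stand; what a row does not reach is not made up. A row lasts 1/8 s, in which the tool goes at most 62.5 mm and 10.7 degrees, less where a joint would pass 70% of its speed; a pose out of reach is approached as far as the arm can. A call is refused whole if a number of a shift passes 0.0625 or a number of a turn 10.7, either way. A call with a gripper value outside its range is refused whole. The fingers move at their own pace and stop on an object; "force" is the grip in N (left out, the last holds). Time passes only in rows, so rows that do not move let the fingers close, or fill a call up. It gives the time, the measured TCP pose, the force, the opening and the grip force at its end, in the units of the state.
- robot.observe(): the state, without advancing time (a new reading comes with each control period).
- robot.camera(name): name is "side" or "top" or "wrist"; returns (picture, depth): 384x512x3 uint8, red, green, blue; 384x512 float32, m along the optical axis (not along the pixel's ray), 0 where there is no reading.
- robot.camera_params(name): a dict with "fx", "fy", "cx", "cy" (pixels), "world_from_camera" (4x4, takes a point from camera to world coordinates). Camera axes: x right, y up, looking along -z (the intrinsics and any distortion apply to the point x, -y, -z); pixel columns grow to the right and rows downward; lengths in m; the calibration is good to about 2 mm. A picture is of the moment at which its call begins: read the wrist's pose just before it. camera_params takes no time and is no camera call; for the wrist camera it gives the pose at the moment of the call.
- robot.sign_off(): hands the job in; it is judged then, once.
The state is a dict: "time": time; "joints": joint angles; "dq": joint speeds; "joint_efforts": joint torques, N m; "eef_pos": TCP position; "orientation": TCP orientation; "ft_force": force on the tool from outside, world axes, zero at the start; "moment": the same for the moment, N m; "width": finger opening in m; "gripper_force": force on a finger pad.
Only numpy, scipy, OpenCV 4.12 (cv2) and the standard library are available. Lean on these libraries where they do the work, as an engineer would, in place of code of your own. Each camera call takes 0.05 s, during which the arm holds its last target. There are 200 camera calls.

## Working session

There is one attempt and no reset: what is moved stays moved. The work goes in short steps, Python scripts to look and compute and a tool call to move; the robot and the scene stay as the last step left them, time stands still between calls to the robot, and variables do not carry over. Pictures are saved under pics/ and viewed, at most 10 in all, crops included, and the job is handed in when it is done.

Besides the shell and the picture viewer there is one more tool, called by a JSON object that holds its "method" and its "body", one argument or row to a line. send_rows: Moves the arm, as the interface text tells. Its arguments: {"type":"object","properties":{"plan":{"type":"array","items":{"type":"array"}},"force":{"type":"number"}},"required":["plan"]}

```bash
mkdir -p pics; ls; python3 - <<'E'
from plant import robot
import cv2,numpy as np
o=robot.observe();print({k:np.round(v,3).tolist() for k,v in o.items()})
for n in("top","side"):
    p,d=robot.camera(n);cv2.imwrite(f"pics/{n}0.png",cv2.cvtColor(p,cv2.COLOR_RGB2BGR));np.save(f"{n}0.npy",d)
    c=robot.camera_params(n);print(c)
E
```

```text
pics
{'time': 0.0, 'joints': [-1.225, 0.218, 1.615, -0.0, 1.311, -0.112], 'dq': [-0.001, -0.001, -0.0, 0.001, -0.001, -0.0], 'joint_efforts': [0.001, -39.685, -30.385, -0.0, 0.01, 0.0], 'eef_pos': [0.276, -0.56, 0.23], 'orientation': [-3.057, -0.712, 0.0], 'ft_force': [-0.251, 1.109, -0.404], 'moment': [-0.01, -0.008, -0.029], 'gripper_force': 0.0, 'width': 0.085}
{'fx': 464.9818834205624, 'fy': 464.9818834205624, 'cx': 261.64128882433755, 'cy': 192.62943262853705, 'world_from_camera': array([[-0.01286913,  0.99844897, -0.05416674,  0.46950112],
       [-0.99986354, -0.01228838,  0.01104092,  0.02370408],
       [ 0.01035817,  0.05430144,  0.99847086,  1.40823743],
       [ 0.        ,  0.        ,  0.        ,  1.        ]])}
{'fx': 403.67532054469234, 'fy': 403.67532054469234, 'cx': 254.65500106483242, 'cy': 193.9651074810748, 'world_from_camera': array([[-0.44769624,  0.51576168, -0.73045052, -0.41325766],
       [-0.89411133, -0.24767124,  0.37312718,  0.50839603],
       [ 0.01153311,  0.82015172,  0.57202984,  0.83182494],
       [ 0.        ,  0.        ,  0.        ,  1.        ]])}
```

View pics/top0.png

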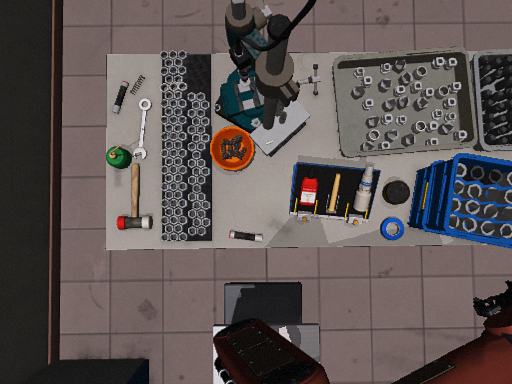

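View pics/side0.png

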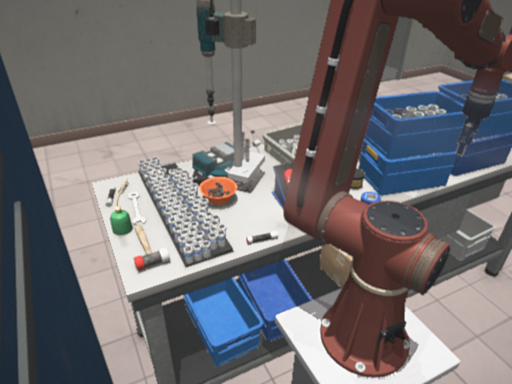

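The top view shows the rest at about px (335,190), with the bottle at (309,192), drift at (334,193) and coupling at (364,188). The tape roll, tin and plug gauge are nearby, and the drill press is up-left of the rest. The side view shows the rest hidden behind the arm. I'll enlarge the rest.

```bash
cat > h.py <<'E'
import numpy as np,cv2
from plant import robot
from scipy.spatial.transform import Rotation as R
def cloud(d,c):
    v,u=np.mgrid[:d.shape[0],:d.shape[1]]
    P=np.stack([(u-c["cx"])/c["fx"]*d,-(v-c["cy"])/c["fy"]*d,-d],-1)
    M=c["world_from_camera"];return P@M[:3,:3].T+M[:3,3]
E
python3 - <<'E'
from h import *
p=cv2.imread("pics/top0.png");d=np.load("top0.npy")
cv2.imwrite("pics/crop0.png",cv2.resize(p[145:245,280:420],None,fx=5.6,fy=5.6,interpolation=cv2.INTER_CUBIC))
W=cloud(d,robot.camera_params("top"))
for n,(u,v) in dict(table=(270,215),bl=(309,192),co=(364,195),coneck=(367,172),dr=(334,193),face1=(322,190),face2=(348,190),face3=(348,175),face4=(322,205),tin=(396,191),tape=(392,220),pg=(246,236),bowl=(232,148),drillbase=(280,135),head=(272,60),box=(420,210)).items(): print(n,np.round(W[v,u],3))
E
```

```text
table [ 0.478 -0.016 -0.002]
bl [ 0.54  -0.124  0.106]
co [ 0.529 -0.275  0.12 ]
coneck [ 0.591 -0.278  0.149]
dr [ 0.537 -0.196  0.091]
face1 [ 0.548 -0.166  0.069]
face2 [ 0.546 -0.239  0.079]
face3 [ 0.587 -0.234  0.106]
face4 [ 0.505 -0.167  0.05 ]
tin [ 0.543 -0.384  0.057]
tape [ 0.458 -0.38   0.021]
pg [0.416 0.056 0.022]
bowl [0.681 0.096 0.016]
drillbase [ 0.708 -0.046  0.077]
head [ 0.726 -0.004  0.663]
box [ 0.486 -0.435  0.106]
```

View pics/crop0.png

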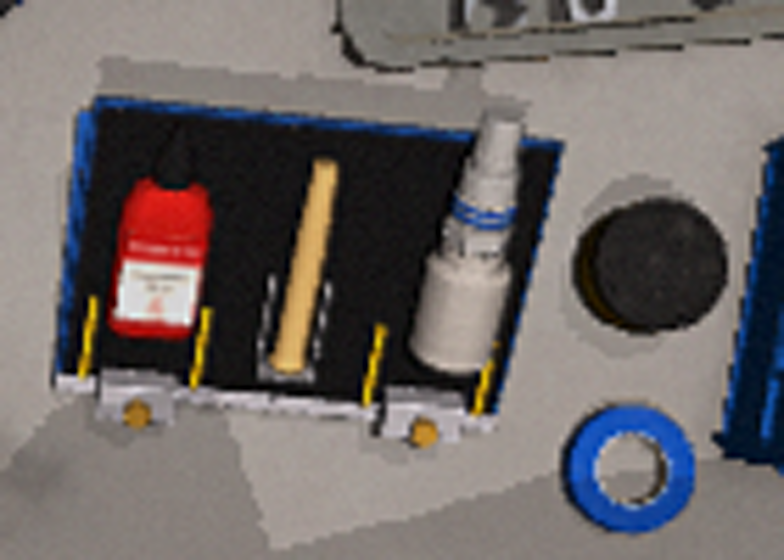

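Crop: bottle foot is near crop (152,335) and coupling foot near (450,365). The yellow guides are at x≈88/200 and 372/485, and the stop screws at (137,413) and (424,432). Next I fit the rest pose.

```bash
python3 - <<'E'
from h import *
p=cv2.imread("pics/top0.png").astype(int);d=np.load("top0.npy");c=robot.camera_params("top")
W=cloud(d,c);b,g,r=p[...,0],p[...,1],p[...,2]
v,u=np.mgrid[:384,:512]
roi=(u>290)&(u<380)&(v>162)&(v<222)
blk=roi&(p.max(-1)<45)&(W[...,2]>0.03)&(W[...,2]<0.14)&(d>0)
P=W[blk]
for i in range(4):
    m=P.mean(0);n=np.linalg.svd(P-m,full_matrices=False)[2][2];n*=np.sign(n[2]);e=(P-m)@n;P=P[abs(e)<0.006]
print("plane",len(P),m,n,"slope",np.degrees(np.arccos(n[2])),"yaw",np.degrees(np.arctan2(-n[1],-n[0])),e.std())
yel=roi&(r>150)&(g>110)&(b<70)&(v>190)
k,l,st,ce=cv2.connectedComponentsWithStats(yel.astype(np.uint8))
M=c["world_from_camera"]
def onplane(u,v,h):
    ray=M[:3,:3]@np.array([(u-c["cx"])/c["fx"],-(v-c["cy"])/c["fy"],-1]);t=((m+h*n-M[:3,3])@n)/(ray@n);return M[:3,3]+t*ray
for i in range(1,k):
    if st[i][4]>5:
        vv,uu=np.nonzero(l==i);q=np.polyfit(vv,uu,1);a=onplane(np.polyval(q,vv.min()-.5),vv.min()-.5,.007);z=onplane(np.polyval(q,vv.max()+.5),vv.max()+.5,.007)
        print(st[i],a,z,"yaw",np.degrees(np.arctan2((a-z)[1],(a-z)[0])),np.linalg.norm(a-z))
# rest corners from the crop: top-left, top-right, right-bottom of black face
for cu,cv in [(97,105),(562,147),(497,412),(60,380),(137,413),(424,432)]: print(onplane(280+cu/5.6-.5,145+cv/5.6-.5,0))
E
```

```text
plane 2105 [ 0.55092784 -0.1953097   0.07983054] [-0.56971844  0.061135    0.81956294] slope 34.95893385600996 yaw -6.124823371623151 0.002187880208150685
[294 198   3  14  16] [ 0.52706509 -0.09130305  0.06402518] [ 0.48698998 -0.08710584  0.03585391] yaw -5.978990281603104 0.04916554891460624
[314 200   3  14  16] [ 0.5205519  -0.14944982  0.06383497] [ 0.48034884 -0.14547691  0.0355915 ] yaw -5.643703235968602 0.04929263158927095
[345 204   4  13  16] [ 0.50788836 -0.23996691  0.06178402] [ 0.4703393  -0.23602764  0.03538797] yaw -5.988989474877568 0.04606735590562367
[365 210   3   9  10] [ 0.48990694 -0.29715071  0.05354985] [ 0.46368421 -0.29462315  0.03513261] yaw -5.505634253818692 0.03214365943122979
[302 218   4   3   7] [ 0.46896524 -0.11417556  0.02534329] [ 0.45997721 -0.11819481  0.01939508] yaw 24.093116842938702 0.011503055816136667
[ 0.62015355 -0.08961802  0.12006871]
[ 0.59636491 -0.32084491  0.12078034]
[ 0.46478414 -0.30725494  0.02829835]
[ 0.48473629 -0.07582799  0.02490486]
[ 0.46669016 -0.11741117  0.01546198]
[ 0.45459493 -0.2702823   0.01845737]
```

```bash
cat >> h.py <<'E'
YAW=np.radians(-6.0);O=np.array([.5457,-.1983,0]);A=np.radians(35)
RZ=R.from_euler('z',YAW).as_matrix()
UP=RZ@[np.cos(A),0,np.sin(A)];N=RZ@[-np.sin(A),0,np.cos(A)];LEFT=RZ@[0,1.,0]
TOOL=np.stack([UP,-LEFT,-N],1)      # tool square to the face
FLAT=np.stack([RZ@[1,0,0],-LEFT,[0,0,-1.]],1)
def face(s,y,h=0): return O+RZ@[-.07,0,.026]+s*UP+y*LEFT+h*N
def inface(p):
    q=np.asarray(p)-face(0,0);return np.round(1e3*np.array([q@UP,q@LEFT,q@N]),1)
def now():
    o=robot.observe();return np.array(o["eef_pos"]),R.from_rotvec(o["orientation"]).as_matrix()
def rows(p0,R0,p1,R1,n,w):
    q=R.from_matrix(R0.T@R1).as_rotvec();p,Q=p0.copy(),R0.copy();out=[]
    for i in range(1,n+1):
        f=i/n;t=p0+f*(p1-p0);T=R0@R.from_rotvec(q*f).as_matrix()
        a=np.round(Q.T@(t-p),4);b=np.round(R.from_matrix(Q.T@T).as_rotvec(degrees=True),1)
        p=p+Q@a;Q=Q@R.from_rotvec(b,degrees=True).as_matrix();out.append([(a+0).tolist(),(b+0).tolist(),w])
    print(out);return p,Q
def st():
    o=robot.observe();p,Q=now();print("t",round(o["time"],2),"s,y,h mm",inface(p),"p",np.round(p,4),"rot err",np.round(R.from_matrix(Q.T@TOOL).as_rotvec(degrees=True),1),"F slope/left/normal",np.round([np.dot(o["ft_force"],a) for a in(UP,LEFT,N)],2),"w",round(o["width"],4),round(o["gripper_force"],1),np.round(o["joints"],2))
E
python3 - <<'E'
from h import *
c=robot.camera_params("top");M=c["world_from_camera"]
def pt(cu,cv,h):
    ray=M[:3,:3]@np.array([(280+cu/5.6-.5-c["cx"])/c["fx"],-(145+cv/5.6-.5-c["cy"])/c["fy"],-1]);t=((face(0,0,h)-M[:3,3])@N)/(ray@N);return inface(M[:3,3]+t*ray)
print("bottle corners",pt(112,330,.026),pt(195,338,.026),pt(120,190,.026),pt(210,192,.026))
print("coupl",pt(413,340,.0215),pt(497,352,.0215),pt(430,262,.0215),pt(512,268,.0215),"foot",pt(450,368,.025))
print("drift",pt(290,370,.01),pt(325,160,.01))
p,Q=now();rows(p,Q,face(.08,0,.17),TOOL,8,.085)
E
```

```text
bottle corners [47.1 94.6 26. ] [46.9 51.8 26. ] [129.7 100.9  26. ] [133.3  56.6  26. ]
coupl [ 55.  -59.7  21.5] [  52.4 -103.5   21.5] [102.2 -59.5  21.5] [ 103.1 -100.8   21.5] foot [ 42.3 -80.7  25. ]
drift [22.2 -2.5 10. ] [148.5   0.3  10. ]
[[[0.0394, -0.0324, 0.0024], [-1.2, 4.3, 3.9], 0.085], [[0.0369, -0.0352, 0.0047], [-1.3, 4.2, 3.9], 0.085], [[0.034, -0.0376, 0.0063], [-1.2, 4.3, 3.9], 0.085], [[0.0308, -0.04, 0.008], [-1.3, 4.2, 3.9], 0.085], [[0.0273, -0.0422, 0.0092], [-1.2, 4.3, 3.9], 0.085], [[0.0237, -0.0442, 0.0102], [-1.3, 4.3, 3.9], 0.085], [[0.0199, -0.0458, 0.0109], [-1.2, 4.2, 3.9], 0.085], [[0.0158, -0.0473, 0.0111], [-1.3, 4.3, 3.9], 0.085]]
```

{"method": "send_rows", "body": {
  "plan": [
    [[0.0394,-0.0324,0.0024],[-1.2,4.3,3.9],0.085],
    [[0.0369,-0.0352,0.0047],[-1.3,4.2,3.9],0.085],
    [[0.034,-0.0376,0.0063],[-1.2,4.3,3.9],0.085],
    [[0.0308,-0.04,0.008],[-1.3,4.2,3.9],0.085],
    [[0.0273,-0.0422,0.0092],[-1.2,4.3,3.9],0.085],
    [[0.0237,-0.0442,0.0102],[-1.3,4.3,3.9],0.085],
    [[0.0199,-0.0458,0.0109],[-1.2,4.2,3.9],0.085],
    [[0.0158,-0.0473,0.0111],[-1.3,4.3,3.9],0.085]
  ]
}}

```text
time: 1.1
eef_pos: [0.4445, -0.1871, 0.2114]
orientation: [2.958, -0.161, 0.939]
ft_force: [1.2, 0.6, 0.2]
width: 0.085
gripper_force: 0.0
```

```bash
python3 - <<'E'
from h import *
st()
c=robot.camera_params("wrist");p,d=robot.camera("wrist")
cv2.imwrite("pics/w1.png",cv2.cvtColor(p,cv2.COLOR_RGB2BGR));np.savez("w1.npz",d=d,**c)
print(c["fx"],c["cx"],c["cy"],inface(c["world_from_camera"][:3,3]))
st()
E
```

```text
t 1.1 s,y,h mm [ 80.3   0.5 170.1] p [ 0.4445 -0.1871  0.2114] rot err [ 0.2 -0.2 -0.2] F slope/left/normal [ 1.07  0.68 -0.47] w 0.085 0.0 [-0.78 -0.44  2.36  0.52  0.79  0.61]
337.3586433186111 255.9729087203285 191.78963141053183 [1.633e+02 1.000e-01 3.132e+02]
t 1.15 s,y,h mm [ 76.4   7.8 168. ] p [ 0.4433 -0.1797  0.2074] rot err [-0.4  0.  -0.2] F slope/left/normal [-1.51  4.07 -0.87] w 0.0851 0.0 [-0.77 -0.45  2.36  0.53  0.8   0.62]
```

View pics/w1.png

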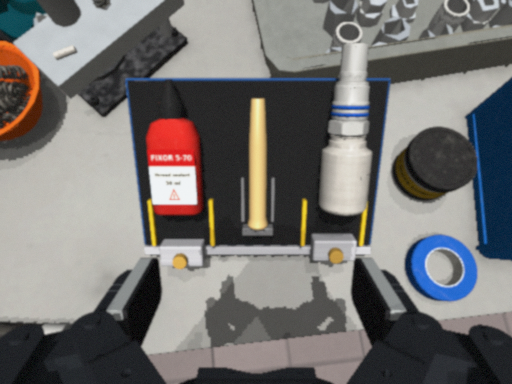

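Wrist view is clear: bottle foot edge at row 214 (cols 156–201), coupling foot at (343,214), guides at columns about 150/211/304/365, and stop upper edges at rows about 240 (left) and 235 (right).

```bash
python3 - <<'E'
from h import *
z=np.load("w1.npz");M=z["world_from_camera"];W=cloud(z["d"],z)
def pt(u,v,h):
    ray=M[:3,:3]@np.array([(u-z["cx"])/z["fx"],-(v-z["cy"])/z["fy"],-1]);t=((face(0,0,h)-M[:3,3])@N)/(ray@N);return inface(M[:3,3]+t*ray)
for n,a in dict(G1=(150,198,156,245,.007),G2=(210,199,213,246,.007),G3=(304,199,302,246,.007),G4=(365,198,360,246,.007),bottlefoot=(156,214,201,214,.026),bottletop=(148,125,198,125,.026),nozzle=(170,83,170,83,.013),cfoot=(322,204,366,206,.0215),cfootend=(343,215,343,215,.02),ctop=(325,148,370,148,.0215),cneck=(341,44,366,44,.018),drift=(251,225,266,225,.015),stops=(183,240,334,235,.02)).items():
    print(n,pt(a[0],a[1],a[4]),pt(a[2],a[3],a[4]))
for u,v in[(175,140),(175,190),(345,180),(230,120),(230,200),(300,120),(300,170),(350,95),(183,248),(334,245)]:print(u,v,inface(W[v,u]))
E
```

```text
G1 [ 54.3 101.3   7. ] [  3.9 100.5   7. ]
G2 [53.  43.6  7. ] [ 2.5 43.   7. ]
G3 [ 52.6 -47.1   7. ] [  2.  -47.2   7. ]
G4 [  53.4 -105.9    7. ] [   1.7 -106.     7. ]
bottlefoot [45.4 91.2 26. ] [45.3 49.9 26. ]
bottletop [126.2  90.   26. ] [126.1  48.   26. ]
nozzle [159.6  71.8  13. ] [159.6  71.8  13. ]
cfoot [ 52.9 -61.7  21.5] [  50.7 -102.6   21.5]
cfootend [ 41.2 -82.4  20. ] [ 41.2 -82.4  20. ]
ctop [105.2 -61.2  21.5] [ 105.1 -100.6   21.5]
cneck [189.2 -69.6  18. ] [189.1 -89.7  18. ]
drift [29.1  4.2 15. ] [ 29.  -10.3  15. ]
stops [15.9 69.7 20. ] [ 20.5 -75.4  20. ]
175 140 [113.7  68.1  26.9]
175 190 [68.8 71.7 26.9]
345 180 [ 82.3 -75.1  42.9]
230 120 [127.3  22.7   1.8]
230 200 [49.4 24.9  0.2]
300 120 [127.  -41.2   0.4]
300 170 [ 80.1 -42.8   1.8]
350 95 [150.4 -75.7  34.5]
183 248 [ 7.5 70.2 20.4]
334 245 [ 11.  -75.6  22.3]
```

```bash
python3 - <<'E'
from h import *
p,Q=now();p,Q=rows(p,Q,face(.097,.074,.07),TOOL,4,.064);rows(p,Q,face(.097,.074,.003),TOOL,4,.064)
E
```

```text
[[[0.0051, -0.0164, 0.0246], [-0.1, 0.0, 0.0], 0.064], [[0.0051, -0.0164, 0.0246], [-0.1, 0.0, -0.1], 0.064], [[0.0051, -0.0165, 0.0246], [-0.1, 0.0, 0.0], 0.064], [[0.0052, -0.0164, 0.0245], [-0.1, 0.0, -0.1], 0.064]]
[[[0.0, 0.0, 0.0168], [0.0, 0.0, 0.0], 0.064], [[0.0, 0.0, 0.0167], [0.0, 0.0, 0.0], 0.064], [[0.0, 0.0, 0.0168], [0.0, 0.0, 0.0], 0.064], [[0.0, 0.0, 0.0167], [0.0, 0.0, 0.0], 0.064]]
```

{"method": "send_rows", "body": {
  "plan": [
    [[0.0043,-0.0185,0.025],[0,0,0],0.064],
    [[0.0043,-0.0185,0.025],[0,0,0],0.064],
    [[0.0043,-0.0185,0.025],[0,0,0],0.064],
    [[0.0041,-0.0185,0.025],[0,0,0],0.064],
    [[0,0,0.02],[0,0,0],0.064],
    [[0,0,0.02],[0,0,0],0.064],
    [[0,0,0.015],[0,0,0],0.064],
    [[0,0,0],[0,0,0],0.064]
  ]
}}

```text
time: 2.15
eef_pos: [0.5539, -0.1255, 0.0928]
orientation: [2.962, -0.155, 0.93]
ft_force: [0.3, 0.1, -0.9]
width: 0.0638
gripper_force: 0.0
```

```bash
python3 - <<'E'
from h import *
st()
c=robot.camera_params("wrist");p,d=robot.camera("wrist")
cv2.imwrite("pics/w2.png",cv2.cvtColor(p,cv2.COLOR_RGB2BGR));st()
E
```

```text
t 2.15 s,y,h mm [96.  73.3 14.2] p [ 0.5539 -0.1255  0.0928] rot err [0.1 0.1 0. ] F slope/left/normal [-0.32  0.16 -0.93] w 0.0638 0.0 [-0.45  0.01  2.27  0.6   0.35  0.71]
t 2.2 s,y,h mm [96.7 73.1 14.8] p [ 0.5541 -0.1257  0.0936] rot err [0.1 0.  0. ] F slope/left/normal [-0.61  0.51 -0.26] w 0.0638 0.0 [-0.45  0.    2.27  0.6   0.35  0.71]
```

View pics/w2.png

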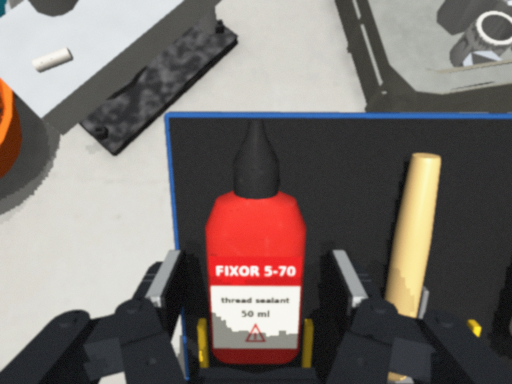

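Bottle centred between the pads (bottle cols 207–305, pads 182/332), axis square. Lower the last 12 mm and close.

{"method": "send_rows", "body": {
  "plan": [
    [[0,0,0.006],[0,0,0],0.064],
    [[0,0,0.006],[0,0,0],0.064],
    [[0,0,0],[0,0,0],0.064],
    [[0,0,0],[0,0,0],0.036],
    [[0,0,0],[0,0,0],0.036],
    [[0,0,0],[0,0,0],0.036],
    [[0,0,0],[0,0,0],0.036],
    [[0,0,0],[0,0,0],0.036]
  ],
  "force": 30
}}

```text
time: 3.2
eef_pos: [0.5614, -0.1266, 0.0849]
orientation: [2.96, -0.155, 0.935]
ft_force: [-5.7, 1.0, 5.9]
width: 0.0448
gripper_force: 30.5
```

```bash
python3 - <<'E'
from h import *
st();p0,Q=now()
p=p0+.06*N;rows(p0,Q,p,Q,2,.036)
T=np.array([.50,-.03,.16]);p,Q2=rows(p,Q,T,FLAT,6,.036)
E
```

```text
t 3.2 s,y,h mm [97.8 73.   3.4] p [ 0.5614 -0.1266  0.0849] rot err [ 0.1 -0.1  0. ] F slope/left/normal [-1.33  0.37  8.12] w 0.0448 30.5 [-0.45  0.04  2.25  0.64  0.32  0.67]
[[[0.0, 0.0001, -0.03], [0.0, 0.0, 0.0], 0.036], [[0.0001, 0.0, -0.03], [0.0, 0.0, 0.0], 0.036]]
[[[-0.0025, -0.0149, -0.0071], [0.0, -5.8, 0.0], 0.036], [[-0.0032, -0.0149, -0.0068], [0.0, -5.9, 0.0], 0.036], [[-0.0039, -0.015, -0.0064], [0.1, -5.8, 0.0], 0.036], [[-0.0046, -0.0149, -0.006], [0.0, -5.9, 0.0], 0.036], [[-0.0051, -0.0149, -0.0055], [0.0, -5.8, 0.0], 0.036], [[-0.0056, -0.015, -0.0049], [0.0, -5.9, 0.0], 0.036]]
```

```bash
python3 - <<'E'
from h import *
p0,Q=now()
p=p0+.06*N
T=np.array([.51,0,.12]);p,Q2=rows(p,Q,T,FLAT,6,.036)
E
```

```text
[[[-0.0054, -0.0201, -0.001], [0.0, -5.8, 0.0], 0.036], [[-0.0055, -0.0201, -0.0004], [0.0, -5.9, 0.0], 0.036], [[-0.0055, -0.0201, 0.0001], [0.1, -5.8, 0.0], 0.036], [[-0.0055, -0.02, 0.0007], [0.0, -5.9, 0.0], 0.036], [[-0.0053, -0.0201, 0.0013], [0.0, -5.8, 0.0], 0.036], [[-0.0052, -0.0201, 0.0018], [0.0, -5.9, 0.0], 0.036]]
```

{"method": "send_rows", "body": {
  "plan": [
    [[0,0,-0.03],[0,0,0],0.036],
    [[0,0,-0.03],[0,0,0],0.036],
    [[-0.0054,-0.0201,-0.001],[0,-5.8,0],0.036],
    [[-0.0055,-0.0201,-0.0004],[0,-5.9,0],0.036],
    [[-0.0055,-0.0201,0.0001],[0,-5.8,0],0.036],
    [[-0.0055,-0.02,0.0007],[0,-5.9,0],0.036],
    [[-0.0053,-0.0201,0.0013],[0,-5.8,0],0.036],
    [[-0.0052,-0.0201,0.0018],[0,-5.9,0],0.036]
  ]
}}

```text
time: 4.2
eef_pos: [0.5102, 0.0008, 0.1194]
orientation: [3.135, -0.165, -0.005]
ft_force: [-0.2, 0.1, -1.6]
width: 0.0445
gripper_force: 32.2
```

{"method": "send_rows", "body": {
  "plan": [
    [[0,0,0.035],[0,0,0],0.036],
    [[0,0,0.03],[0,0,0],0.036],
    [[0,0,0.02],[0,0,0],0.036],
    [[0,0,0.012],[0,0,0],0.036],
    [[0,0,0],[0,0,0],0.036],
    [[0,0,0],[0,0,0],0.036],
    [[0,0,0],[0,0,0],0.036],
    [[0,0,0],[0,0,0],0.036]
  ]
}}

```text
time: 5.2
eef_pos: [0.5107, -0.0003, 0.0234]
orientation: [3.135, -0.166, 0.001]
ft_force: [-0.2, -0.0, -0.2]
width: 0.0448
gripper_force: 32.2
```

```bash
python3 - <<'E'
from h import *
st();print(robot.observe()["ft_force"])
p,d=robot.camera("top");q=cv2.cvtColor(p,cv2.COLOR_RGB2BGR)
w=robot.camera("wrist")[0]
cv2.imwrite("pics/t3.png",np.hstack([cv2.resize(q[140:250,230:400],(520,336)),cv2.resize(cv2.cvtColor(w,cv2.COLOR_RGB2BGR),(280,336))[:,:]]))
st()
E
```

```text
t 5.2 s,y,h mm [ 10.4 193.2 -10.5] p [ 5.107e-01 -3.000e-04  2.340e-02] rot err [ 0.2 34.9 -0. ] F slope/left/normal [-0.28 -0.05 -0.06] w 0.0448 32.2 [-0.14  0.26  2.01 -0.    0.87  1.54]
[-0.19574121 -0.03226846 -0.21208959]
t 5.3 s,y,h mm [ 10.  193.3 -10.6] p [ 5.104e-01 -3.000e-04  2.300e-02] rot err [ 0.1 35.  -0. ] F slope/left/normal [-0.4   0.   -0.54] w 0.0447 32.2 [-0.14  0.26  2.01 -0.    0.87  1.54]
```

View pics/t3.png

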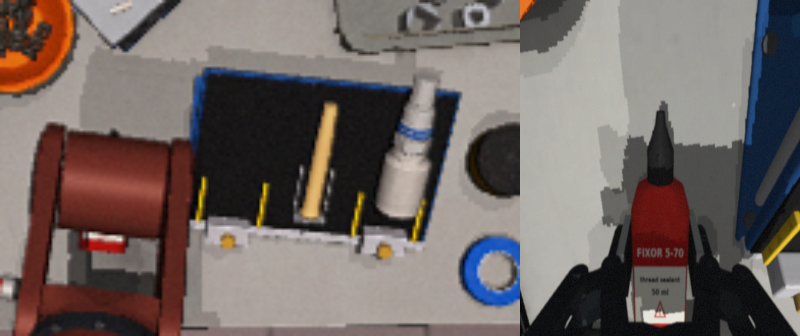

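Bottle held straight over free bench beside the rest; everything else is in place. Lower it gently.

{"method": "send_rows", "body": {
  "plan": [
    [[0,0,0.007],[0,0,0],0.036],
    [[0,0,0.006],[0,0,0],0.036],
    [[0,0,0.002],[0,0,0],0.036],
    [[0,0,0.001],[0,0,0],0.036],
    [[0,0,0.001],[0,0,0],0.036],
    [[0,0,0.001],[0,0,0],0.036],
    [[0,0,0],[0,0,0],0.036],
    [[0,0,0],[0,0,0],0.036]
  ]
}}

```text
time: 6.3
eef_pos: [0.5101, -0.0003, 0.0046]
orientation: [3.135, -0.166, -0.001]
ft_force: [0.3, -0.0, -1.1]
width: 0.0446
gripper_force: 32.2
```

{"method": "send_rows", "body": {
  "plan": [
    [[0,0,0.001],[0,0,0],0.036],
    [[0,0,0.0005],[0,0,0],0.036],
    [[0,0,0.0],[0,0,0],0.036],
    [[0,0,0],[0,0,0],0.036],
    [[0,0,0],[0,0,0],0.05],
    [[0,0,0],[0,0,0],0.064],
    [[0,0,0],[0,0,0],0.064],
    [[0,0,-0.002],[0,0,0],0.064]
  ]
}}

```text
time: 7.3
eef_pos: [0.5099, -0.0002, 0.005]
orientation: [3.135, -0.166, -0.002]
ft_force: [-1.2, -0.4, 0.9]
width: 0.064
gripper_force: 0.0
```

```bash
python3 - <<'E'
from h import *
st();p0,Q=now();p=p0+[0,0,.06]
p=p0+np.array([0,0,.12]);rows(p0,Q,p,Q,3,.064)
p,Q=rows(p,Q,face(.085,-.02,.09),TOOL,6,.07);rows(p,Q,face(.095,-.080,.07),TOOL,3,.07)
E
```

```text
t 7.3 s,y,h mm [ -0.8 193.2 -25. ] p [ 5.099e-01 -2.000e-04  5.000e-03] rot err [ 0.1 35.1 -0. ] F slope/left/normal [-0.42 -0.48  1.37] w 0.064 0.0 [-0.14  0.3   2.01 -0.    0.84  1.54]
[[[0.0, 0.0001, -0.04], [0.0, 0.0, 0.0], 0.064], [[-0.0001, 0.0001, -0.04], [0.0, 0.0, 0.0], 0.064], [[0.0, 0.0001, -0.04], [0.0, 0.0, 0.0], 0.064]]
[[[0.0007, 0.0355, -0.0038], [0.0, 5.8, 0.0], 0.07], [[0.0012, 0.0356, -0.0038], [0.0, 5.9, 0.0], 0.07], [[0.0015, 0.0355, -0.0035], [0.1, 5.8, 0.0], 0.07], [[0.0018, 0.0356, -0.0035], [0.0, 5.9, 0.0], 0.07], [[0.0023, 0.0355, -0.0033], [0.0, 5.8, 0.0], 0.07], [[0.0025, 0.0356, -0.003], [0.0, 5.9, 0.0], 0.07]]
[[[0.0033, 0.02, 0.0067], [0.0, 0.0, 0.0], 0.07], [[0.0034, 0.02, 0.0066], [0.0, 0.0, 0.0], 0.07], [[0.0033, 0.02, 0.0067], [0.0, 0.0, 0.0], 0.07]]
```

{"method": "send_rows", "body": {
  "plan": [
    [[0,0,-0.04],[0,0,0],0.07],
    [[0,0,-0.04],[0,0,0],0.07],
    [[0,0,-0.04],[0,0,0],0.07],
    [[0.0007,0.0355,-0.0038],[0,5.8,0],0.07],
    [[0.0012,0.0356,-0.0038],[0,5.9,0],0.07],
    [[0.0015,0.0355,-0.0035],[0,5.8,0],0.07],
    [[0.0018,0.0356,-0.0035],[0,5.9,0],0.07],
    [[0.0023,0.0355,-0.0033],[0,5.8,0],0.07]
  ]
}}

```text
time: 8.3
eef_pos: [0.495, -0.1781, 0.1455]
orientation: [3.005, -0.157, 0.788]
ft_force: [0.3, 0.8, -0.4]
width: 0.07
gripper_force: 0.0
```

{"method": "send_rows", "body": {
  "plan": [
    [[0.0025,0.0356,-0.003],[0,5.9,0],0.07],
    [[0.0033,0.02,0.0067],[0,0,0],0.07],
    [[0.0034,0.02,0.0066],[0,0,0],0.07],
    [[0.0033,0.02,0.0067],[0,0,0],0.07],
    [[0,0,0.02],[0,0,0],0.07],
    [[0,0,0.015],[0,0,0],0.07],
    [[0,0,0],[0,0,0],0.07],
    [[0,0,0],[0,0,0],0.07]
  ]
}}

```text
time: 9.3
eef_pos: [0.5254, -0.2736, 0.1091]
orientation: [2.964, -0.154, 0.925]
ft_force: [0.7, 0.1, 0.6]
width: 0.0698
gripper_force: 0.0
```

```bash
python3 - <<'E'
from h import *
st()
c=robot.camera_params("wrist");p,d=robot.camera("wrist")
cv2.imwrite("pics/w4.png",cv2.cvtColor(p,cv2.COLOR_RGB2BGR));st()
E
```

```text
t 9.3 s,y,h mm [ 95. -77.  35.] p [ 0.5254 -0.2736  0.1091] rot err [0.1 0.3 0.1] F slope/left/normal [0.91 0.19 0.15] w 0.0698 0.0 [-0.79  0.06  2.17  0.75  0.55  0.31]
t 9.35 s,y,h mm [ 95.2 -77.1  35.2] p [ 0.5255 -0.2738  0.1094] rot err [0.1 0.3 0.1] F slope/left/normal [ 0.37 -0.17 -0.44] w 0.0704 0.0 [-0.79  0.06  2.17  0.75  0.55  0.31]
```

View pics/w4.png

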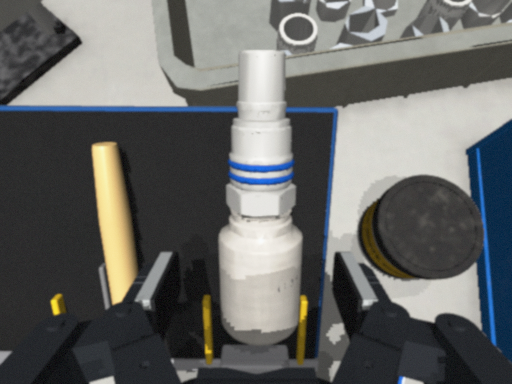

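Coupling axis at col 261 against pad mid 256, about 2.5 mm to the right; guides mid at 255, so the right lane sits at y≈-76.5 in my frame and the left at ≈+73.5. Correct, descend and grip.

{"method": "send_rows", "body": {
  "plan": [
    [[0,0.0025,0.012],[0,0,0],0.07],
    [[0,0,0.012],[0,0,0],0.07],
    [[0,0,0.006],[0,0,0],0.07],
    [[0,0,0],[0,0,0],0.036],
    [[0,0,0],[0,0,0],0.036],
    [[0,0,0],[0,0,0],0.036],
    [[0,0,0],[0,0,0],0.036],
    [[0,0,0],[0,0,0],0.036]
  ],
  "force": 80
}}

```text
time: 10.35
eef_pos: [0.5419, -0.2774, 0.084]
orientation: [2.966, -0.154, 0.925]
ft_force: [-4.4, 2.1, 4.5]
width: 0.0407
gripper_force: 80.6
```

```bash
python3 - <<'E'
from h import *
st()
E
```

```text
t 10.35 s,y,h mm [ 94.3 -79.1   4.8] p [ 0.5419 -0.2774  0.084 ] rot err [-0.   0.4  0. ] F slope/left/normal [-1.22  1.67  6.33] w 0.0407 80.6 [-0.77  0.14  2.14  0.81  0.5   0.25]
```

{"method": "send_rows", "body": {
  "plan": [
    [[0,0,-0.02],[0,0,0],0.036],
    [[0,0,-0.03],[0,0,0],0.036],
    [[0,-0.0255,0],[0,0,0],0.036],
    [[0,-0.0385,0],[0,0,0],0.036],
    [[0,-0.0385,0],[0,0,0],0.036],
    [[0,-0.0345,0],[0,0,0],0.036],
    [[0,-0.0155,0],[0,0,0],0.036],
    [[0,0,0],[0,0,0],0.036]
  ]
}}

```text
time: 11.35
eef_pos: [0.5271, -0.1203, 0.1215]
orientation: [2.971, -0.151, 0.916]
ft_force: [-0.3, -0.0, -8.3]
width: 0.0406
gripper_force: 84.4
```

{"method": "send_rows", "body": {
  "plan": [
    [[0,0,0.01],[0,0,0],0.036],
    [[0,0,0.015],[0,0,0],0.036],
    [[0,0,0.01],[0,0,0],0.036],
    [[0,0,0.005],[0,0,0],0.036],
    [[0,0,0],[0,0,0],0.036],
    [[0,0,0],[0,0,0],0.036],
    [[0,0,0],[0,0,0],0.036],
    [[0,0,0],[0,0,0],0.036]
  ]
}}

```text
time: 12.35
eef_pos: [0.5526, -0.1257, 0.0926]
orientation: [2.964, -0.155, 0.926]
ft_force: [-0.8, 0.4, -8.1]
width: 0.0406
gripper_force: 84.4
```

```bash
python3 - <<'E'
from h import *
st()
p,d=robot.camera("wrist")
cv2.imwrite("pics/w5.png",cv2.cvtColor(p,cv2.COLOR_RGB2BGR));st()
E
```

```text
t 12.35 s,y,h mm [94.9 72.9 14.8] p [ 0.5526 -0.1257  0.0926] rot err [0.1 0.3 0. ] F slope/left/normal [-5.33  0.34 -6.17] w 0.0406 84.4 [-0.45  0.    2.27  0.6   0.35  0.71]
t 12.4 s,y,h mm [94.8 73.  14.8] p [ 0.5525 -0.1257  0.0925] rot err [0.1 0.3 0. ] F slope/left/normal [-4.41 -0.29 -6.42] w 0.0404 84.4 [-0.45  0.    2.27  0.6   0.35  0.71]
```

View pics/w5.png

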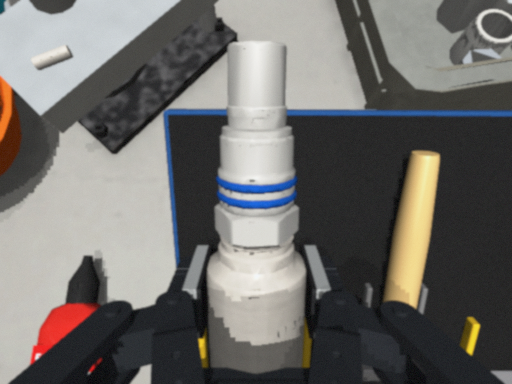

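Coupling hangs straight between the left guides, and the bottle is undisturbed on the bench. Lower onto the rubber.

{"method": "send_rows", "body": {
  "plan": [
    [[0,0,0.005],[0,0,0],0.036],
    [[0,0,0.002],[0,0,0],0.036],
    [[0,0,0.001],[0,0,0],0.036],
    [[0,0,0.001],[0,0,0],0.036],
    [[0,0,0.0],[0,0,0],0.036],
    [[0,0,0],[0,0,0],0.036],
    [[0,0,0],[0,0,0],0.036],
    [[0,0,0],[0,0,0],0.036]
  ]
}}

```text
time: 13.4
eef_pos: [0.5575, -0.1262, 0.0848]
orientation: [2.965, -0.155, 0.925]
ft_force: [0.6, -0.1, -7.5]
width: 0.0406
gripper_force: 84.4
```

```bash
python3 -c "
from h import *
st()"
```

```text
t 13.4 s,y,h mm [94.5 72.9  5.6] p [ 0.5575 -0.1262  0.0848] rot err [0.1 0.3 0. ] F slope/left/normal [-3.8  -0.03 -6.47] w 0.0406 84.4 [-0.45  0.03  2.26  0.62  0.33  0.69]
```

{"method": "send_rows", "body": {
  "plan": [
    [[-0.003,0,0],[0,0,0],0.036],
    [[-0.004,0,0],[0,0,0],0.036],
    [[-0.004,0,0],[0,0,0],0.036],
    [[-0.004,0,0.0005],[0,0,0],0.036],
    [[-0.003,0,0.0005],[0,0,0],0.036],
    [[0,0,0.0005],[0,0,0],0.036],
    [[0,0,0],[0,0,0],0.036],
    [[0,0,0],[0,0,0],0.036]
  ]
}}

```text
time: 14.4
eef_pos: [0.5429, -0.1246, 0.0731]
orientation: [2.965, -0.154, 0.924]
ft_force: [-8.2, -0.2, 0.2]
width: 0.0401
gripper_force: 85.6
```

```bash
python3 -c "
from h import *
st()"
```

```text
t 14.4 s,y,h mm [75.8 73.   4.4] p [ 0.5429 -0.1246  0.0731] rot err [0.  0.4 0.1] F slope/left/normal [-6.56 -1.09  4.8 ] w 0.0401 85.6 [-0.46  0.03  2.29  0.69  0.32  0.61]
```

{"method": "send_rows", "body": {
  "plan": [
    [[-0.0007,0,-0.0005],[0,0,0],0.036],
    [[-0.0007,0,0],[0,0,0],0.036],
    [[-0.0007,0,0],[0,0,0],0.036],
    [[-0.0007,0,0],[0,0,0],0.036],
    [[-0.0007,0,0],[0,0,0],0.036],
    [[-0.0007,0,0],[0,0,0],0.036],
    [[0,0,0],[0,0,0],0.036],
    [[0,0,0],[0,0,0],0.036]
  ]
}}

```text
time: 15.4
eef_pos: [0.54, -0.1244, 0.0713]
orientation: [2.965, -0.155, 0.925]
ft_force: [-0.8, 0.1, -7.6]
width: 0.0402
gripper_force: 84.4
```

```bash
python3 -c "
from h import *
st()"
```

```text
t 15.4 s,y,h mm [72.3 72.9  4.7] p [ 0.54   -0.1244  0.0713] rot err [0.1 0.3 0. ] F slope/left/normal [-4.97  0.   -5.76] w 0.0402 84.4 [-0.46  0.03  2.3   0.71  0.31  0.59]
```

{"method": "send_rows", "body": {
  "plan": [
    [[-0.0005,0,0],[0,0,0],0.036],
    [[-0.0005,0,0],[0,0,0],0.036],
    [[-0.0005,0,0],[0,0,0],0.036],
    [[-0.0005,0,0],[0,0,0],0.036],
    [[-0.0005,0,0],[0,0,0],0.036],
    [[0,0,0],[0,0,0],0.036],
    [[0,0,0],[0,0,0],0.036],
    [[0,0,0],[0,0,0],0.036]
  ]
}}

```text
time: 16.4
eef_pos: [0.5379, -0.1242, 0.0699]
orientation: [2.965, -0.155, 0.925]
ft_force: [0.1, 1.1, -7.5]
width: 0.0403
gripper_force: 84.4
```

```bash
python3 -c "
from h import *
st()"
```

```text
t 16.4 s,y,h mm [69.8 72.9  4.7] p [ 0.5379 -0.1242  0.0699] rot err [0.1 0.3 0. ] F slope/left/normal [-4.32  1.06 -6.11] w 0.0403 84.4 [-0.47  0.03  2.3   0.72  0.31  0.58]
```

{"method": "send_rows", "body": {
  "plan": [
    [[-0.0005,0,0],[0,0,0],0.036],
    [[-0.0005,0,0],[0,0,0],0.036],
    [[-0.0005,0,0],[0,0,0],0.036],
    [[-0.0005,0,0],[0,0,0],0.036],
    [[-0.0005,0,0],[0,0,0],0.036],
    [[0,0,0],[0,0,0],0.036],
    [[0,0,0],[0,0,0],0.036],
    [[0,0,0],[0,0,0],0.036]
  ]
}}

```text
time: 17.4
eef_pos: [0.5359, -0.1239, 0.0685]
orientation: [2.965, -0.155, 0.925]
ft_force: [0.5, -0.1, -7.8]
width: 0.04
gripper_force: 84.4
```

```bash
python3 -c "
from h import *
st()"
```

```text
t 17.4 s,y,h mm [67.3 72.9  4.7] p [ 0.5359 -0.1239  0.0685] rot err [0.1 0.3 0. ] F slope/left/normal [-4.09 -0.06 -6.7 ] w 0.04 84.4 [-0.47  0.03  2.31  0.73  0.31  0.56]
```

{"method": "send_rows", "body": {
  "plan": [
    [[-0.0005,0,0],[0,0,0],0.036],
    [[-0.0005,0,0],[0,0,0],0.036],
    [[-0.0005,0,0],[0,0,0],0.036],
    [[-0.0005,0,0],[0,0,0],0.036],
    [[0,0,0],[0,0,0],0.036],
    [[0,0,0],[0,0,0],0.036],
    [[0,0,0],[0,0,0],0.036],
    [[0,0,0],[0,0,0],0.036]
  ]
}}

```text
time: 18.4
eef_pos: [0.5342, -0.1238, 0.0673]
orientation: [2.965, -0.155, 0.925]
ft_force: [1.0, -0.5, -7.2]
width: 0.0401
gripper_force: 84.4
```

```bash
python3 -c "
from h import *
st()"
```

```text
t 18.4 s,y,h mm [65.3 72.9  4.7] p [ 0.5342 -0.1238  0.0673] rot err [0.1 0.3 0. ] F slope/left/normal [-3.31 -0.4  -6.51] w 0.0401 84.4 [-0.47  0.02  2.31  0.73  0.31  0.56]
```

No clear contact yet, and the fingers are close to the guide ends (s≈54). I set the part down and regrip 5 mm farther up and 7 mm higher so the fingers clear the guides.

{"method": "send_rows", "body": {
  "plan": [
    [[0,0,0.0007],[0,0,0],0.036],
    [[0,0,0],[0,0,0],0.036],
    [[0,0,0],[0,0,0],0.056],
    [[0,0,0],[0,0,0],0.056],
    [[0.005,0,-0.007],[0,0,0],0.056],
    [[0,0,0],[0,0,0],0.036],
    [[0,0,0],[0,0,0],0.036],
    [[0,0,0],[0,0,0],0.036]
  ]
}}

```text
time: 19.4
eef_pos: [0.5368, -0.1245, 0.0783]
orientation: [2.961, -0.154, 0.932]
ft_force: [-10.6, 2.4, 16.3]
width: 0.0392
gripper_force: 78.0
```

```bash
python3 -c "
from h import *
st()
p,d=robot.camera('top');s,_=robot.camera('side');w,_=robot.camera('wrist')
f=lambda a:cv2.cvtColor(a,cv2.COLOR_RGB2BGR)
cv2.imwrite('pics/x6.png',np.hstack([cv2.resize(f(p)[150:240,270:390],(400,300),interpolation=2),cv2.resize(f(s)[130:250,220:380],(400,300),interpolation=2)]))"
```

```text
t 19.4 s,y,h mm [73.8 72.5 12.1] p [ 0.5368 -0.1245  0.0783] rot err [0.1 0.1 0.1] F slope/left/normal [ 0.5   1.27 19.57] w 0.0392 78.0 [-0.47  0.    2.31  0.69  0.32  0.6 ]
```

View pics/x6.png

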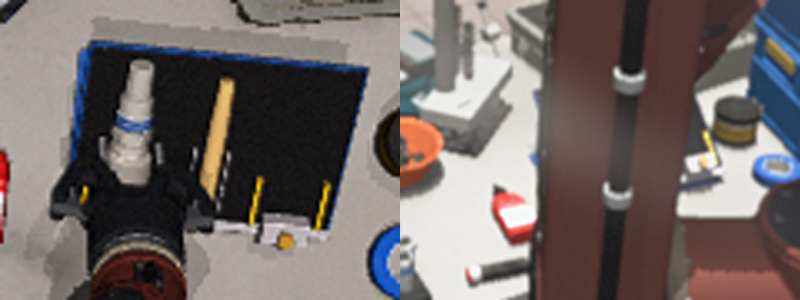

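{"method": "send_rows", "body": {
  "plan": [
    [[0,0,0],[0,0,0],0.036],
    [[0,0,0],[0,0,0],0.036],
    [[0,0,0],[0,0,0],0.036],
    [[0,0,0],[0,0,0],0.036],
    [[0,0,0],[0,0,0],0.036],
    [[0,0,0],[0,0,0],0.036],
    [[0,0,0],[0,0,0],0.036],
    [[0,0,0],[0,0,0],0.036]
  ]
}}

```text
time: 20.55
eef_pos: [0.5369, -0.1245, 0.0783]
orientation: [2.961, -0.154, 0.932]
ft_force: [-11.0, 3.0, 15.7]
width: 0.0394
gripper_force: 78.1
```

```bash
python3 -c "
from h import *
st()"
```

```text
t 20.55 s,y,h mm [73.8 72.5 12.1] p [ 0.5369 -0.1245  0.0783] rot err [0.1 0.  0.1] F slope/left/normal [-0.2   1.81 19.32] w 0.0394 78.1 [-0.47  0.    2.31  0.69  0.32  0.6 ]
```

{"method": "send_rows", "body": {
  "plan": [
    [[0,0,-0.0004],[0,0,0],0.036],
    [[0,0,-0.0004],[0,0,0],0.036],
    [[0,0,-0.0003],[0,0,0],0.036],
    [[0,0,0],[0,0,0],0.036],
    [[0,0,0],[0,0,0],0.036],
    [[0,0,0],[0,0,0],0.036],
    [[0,0,0],[0,0,0],0.036],
    [[0,0,0],[0,0,0],0.036]
  ]
}}

```text
time: 21.55
eef_pos: [0.5354, -0.1246, 0.0776]
orientation: [2.962, -0.155, 0.928]
ft_force: [0.9, 0.5, 5.0]
width: 0.0395
gripper_force: 80.5
```

```bash
python3 -c "
from h import *
st()"
```

```text
t 21.55 s,y,h mm [72.2 72.3 12.4] p [ 0.5354 -0.1246  0.0776] rot err [0.1 0.2 0. ] F slope/left/normal [3.53 0.56 3.61] w 0.0395 80.5 [-0.47  0.    2.31  0.69  0.32  0.61]
```

{"method": "send_rows", "body": {
  "plan": [
    [[0,0,-0.0003],[0,0,0],0.036],
    [[0,0,-0.0002],[0,0,0],0.036],
    [[0,0,0],[0,0,0],0.036],
    [[0,0,0],[0,0,0],0.036],
    [[0,0,0],[0,0,0],0.036],
    [[0,0,0],[0,0,0],0.036],
    [[0,0,0],[0,0,0],0.036],
    [[0,0,0],[0,0,0],0.036]
  ]
}}

```text
time: 22.55
eef_pos: [0.533, -0.1233, 0.0758]
orientation: [2.966, -0.155, 0.922]
ft_force: [-1.4, -3.0, -4.2]
width: 0.0394
gripper_force: 80.6
```

```bash
python3 -c "
from h import *
st()"
```

```text
t 22.55 s,y,h mm [69.1 73.3 12.4] p [ 0.533  -0.1233  0.0758] rot err [0.  0.4 0. ] F slope/left/normal [-3.32 -3.12 -2.85] w 0.0394 80.6 [-0.47  0.    2.31  0.68  0.33  0.61]
```

{"method": "send_rows", "body": {
  "plan": [
    [[-0.0005,0,-0.0002],[0,0,0],0.036],
    [[-0.0005,0,0],[0,0,0],0.036],
    [[-0.0005,0,0],[0,0,0],0.036],
    [[-0.0005,0,0],[0,0,0],0.036],
    [[0,0,0],[0,0,0],0.036],
    [[0,0,0],[0,0,0],0.036],
    [[0,0,0],[0,0,0],0.036],
    [[0,0,0],[0,0,0],0.036]
  ]
}}

```text
time: 23.55
eef_pos: [0.5321, -0.1235, 0.0757]
orientation: [2.965, -0.155, 0.925]
ft_force: [0.3, -0.1, -8.4]
width: 0.0393
gripper_force: 81.0
```

```bash
python3 -c "
from h import *
st()"
```

```text
t 23.55 s,y,h mm [68.4 72.9 12.8] p [ 0.5321 -0.1235  0.0757] rot err [0.1 0.3 0. ] F slope/left/normal [-4.53 -0.11 -7.05] w 0.0393 81.0 [-0.47 -0.    2.32  0.69  0.32  0.6 ]
```

{"method": "send_rows", "body": {
  "plan": [
    [[-0.0005,0,0],[0,0,0],0.036],
    [[-0.0005,0,0],[0,0,0],0.036],
    [[-0.0005,0,0],[0,0,0],0.036],
    [[-0.0005,0,0],[0,0,0],0.036],
    [[-0.0005,0,0],[0,0,0],0.036],
    [[0,0,0],[0,0,0],0.036],
    [[0,0,0],[0,0,0],0.036],
    [[0,0,0],[0,0,0],0.036]
  ]
}}

```text
time: 24.55
eef_pos: [0.5301, -0.1233, 0.0743]
orientation: [2.965, -0.155, 0.925]
ft_force: [0.0, -0.9, -7.8]
width: 0.0392
gripper_force: 81.1
```

```bash
python3 -c "
from h import *
st()"
```

```text
t 24.55 s,y,h mm [65.9 72.9 12.8] p [ 0.5301 -0.1233  0.0743] rot err [0.1 0.3 0. ] F slope/left/normal [-4.37 -0.92 -6.46] w 0.0392 81.1 [-0.47 -0.    2.32  0.7   0.32  0.59]
```

```bash
python3 - <<'E'
from h import *
st();p,d=robot.camera("wrist");cv2.imwrite("pics/w7.png",cv2.cvtColor(p,cv2.COLOR_RGB2BGR))
for n in("w4","w5","w7"):
    q=cv2.imread(f"pics/{n}.png").astype(int)[:,235:285]
    m=(q[...,0]>q[...,2]+60)&(q[...,0]>120)
    r=np.nonzero(m.sum(1)>25)[0];print(n,r)
v,u=np.mgrid[:384,:512];W=cloud(d,robot.camera_params("wrist"))
for r in range(20,330,20):print(r,inface(W[r,256]),end=" ")
E
```

```text
t 24.55 s,y,h mm [65.9 72.9 12.8] p [ 0.5301 -0.1233  0.0743] rot err [0.1 0.3 0. ] F slope/left/normal [-4.37 -0.92 -6.46] w 0.0392 81.1 [-0.47 -0.    2.32  0.7   0.32  0.59]
w4 [165 166 167 168 169 170 178 179 180 181 182 183]
w5 [185 186 187 188 189 190 191 200 201 202 203 204 205 206 207]
w7 [ 42  43  44  45 200 201 202 203 204 205 206 214 215 216 217 218 219 220]
20 [ 194.8   72.  -168.9] 40 [ 177.7   72.  -154.6] 60 [156.1  72.2   0.4] 80 [148.4  72.3  28.9] 100 [141.6  72.3  29.3] 120 [134.4  72.3  29. ] 140 [127.3  72.3  30.4] 160 [120.1  72.3  32.4] 180 [112.9  72.3  34.2] 200 [105.2  72.3  35.1] 220 [97.3 72.2 36. ] 240 [89.1 72.2 36.6] 260 [80.1 72.2 36.6] 280 [71.6 72.2 37.8] 300 [66.2 72.2 43.4] 320 [56.5 72.2 43.3]
```

```bash
python3 - <<'E'
from h import *
z=np.load("w1.npz");W1=cloud(z["d"],z)
c=robot.camera_params("wrist");p,d=robot.camera("wrist");W7=cloud(d,c)
def prof(W,yc):
    S=(W-face(0,0));s,y,h=S@UP,S@LEFT,S@N;m=(abs(y-yc)<.003)&(h>.022)&(h<.05)
    b=np.arange(.03,.2,.002);k=np.digitize(s[m],b);return b,np.array([np.median(h[m][k==i+1]) if (k==i+1).any() else 0 for i in range(len(b))])
for W,y in((W1,-.080),(W7,.0725)):
    b,h=prof(W,y);print([(round(1e3*x),round(1e3*q,1)) for x,q in zip(b,h) if q>0])
S=W1-face(0,0);s,y,h=S@UP,S@LEFT,S@N
for yc in(.072,-.077):
    m=(abs(y-yc)<.006)&(h>.015)&(h<.024)&(s<.035);print("stop top s range",np.percentile(s[m],[2,50,98])*1e3)
M=c["world_from_camera"]
def pt(u,v,h):
    ray=M[:3,:3]@np.array([(u-c["cx"])/c["fx"],-(v-c["cy"])/c["fy"],-1]);t=((face(0,0,h)-M[:3,3])@N)/(ray@N);return inface(M[:3,3]+t*ray)
print("bands now",pt(256,203,.035),pt(256,217,.036))
p1=cv2.imread("pics/w1.png").astype(int)[:,340:362];m=(p1[...,0]>p1[...,2]+60)&(p1[...,0]>120);r=np.nonzero(m.sum(1)>10)[0];print(r)
M=z["world_from_camera"];c=z
print([pt(350,k,.0355) for k in r])
E
```

```text
[(50, np.float64(42.8)), (52, np.float64(43.3)), (54, np.float64(44.2)), (56, np.float64(44.0)), (58, np.float64(43.8)), (60, np.float64(44.2)), (62, np.float64(43.9)), (64, np.float64(43.6)), (66, np.float64(43.8)), (68, np.float64(43.9)), (70, np.float64(43.6)), (72, np.float64(43.9)), (74, np.float64(43.4)), (76, np.float64(43.4)), (78, np.float64(43.3)), (80, np.float64(43.1)), (82, np.float64(43.6)), (84, np.float64(43.3)), (86, np.float64(43.6)), (88, np.float64(43.2)), (90, np.float64(43.3)), (92, np.float64(43.6)), (94, np.float64(42.8)), (96, np.float64(42.9)), (98, np.float64(42.9)), (100, np.float64(42.9)), (102, np.float64(42.9)), (104, np.float64(40.1)), (106, np.float64(38.5)), (108, np.float64(37.3)), (110, np.float64(37.2)), (112, np.float64(36.2)), (114, np.float64(36.0)), (116, np.float64(35.3)), (118, np.float64(35.6)), (120, np.float64(36.5)), (122, np.float64(36.3)), (124, np.float64(36.5)), (126, np.float64(36.3)), (128, np.float64(36.0)), (130, np.float64(35.6)), (132, np.float64(35.6)), (134, np.float64(36.5)), (136, np.float64(35.5)), (138, np.float64(35.9)),
[... 1820 characters left out ...]
8, np.float64(30.3)), (130, np.float64(29.9)), (132, np.float64(29.5)), (134, np.float64(29.4)), (136, np.float64(29.3)), (138, np.float64(29.4)), (140, np.float64(29.1)), (142, np.float64(28.9)), (144, np.float64(28.8)), (146, np.float64(28.8)), (148, np.float64(28.7)), (150, np.float64(28.5))]
stop top s range [-79.5746558  -66.98550085   9.80608889]
stop top s range [-78.90608571 -67.46094812  15.32881635]
bands now [104.   72.2  35. ] [98.6 72.2 36. ]
[106 107 108 113 114 115 116]
[array([141.9, -76.2,  35.5]), array([141.2, -76.2,  35.5]), array([140.4, -76.3,  35.5]), array([136.5, -76.6,  35.5]), array([135.7, -76.7,  35.5]), array([134.9, -76.8,  35.5]), array([134.1, -76.9,  35.5])]
```

{"method": "send_rows", "body": {
  "plan": [
    [[-0.0005,0,0],[0,0,0],0.036],
    [[-0.0005,0,0],[0,0,0],0.036],
    [[-0.0005,0,0],[0,0,0],0.036],
    [[-0.0005,0,0],[0,0,0],0.036],
    [[0,0,0],[0,0,0],0.036],
    [[0,0,0],[0,0,0],0.036],
    [[0,0,0],[0,0,0],0.036],
    [[0,0,0],[0,0,0],0.036]
  ]
}}

```text
time: 25.65
eef_pos: [0.5284, -0.1231, 0.0731]
orientation: [2.965, -0.155, 0.925]
ft_force: [-0.5, -0.6, -8.5]
width: 0.0391
gripper_force: 81.1
```

```bash
python3 -c "
from h import *
st()"
```

```text
t 25.65 s,y,h mm [63.8 73.  12.8] p [ 0.5284 -0.1231  0.0731] rot err [0.1 0.3 0. ] F slope/left/normal [-5.29 -0.69 -6.72] w 0.0391 81.1 [-0.48 -0.    2.32  0.71  0.32  0.58]
```

{"method": "send_rows", "body": {
  "plan": [
    [[-0.0005,0,0],[0,0,0],0.036],
    [[-0.0005,0,0],[0,0,0],0.036],
    [[-0.0005,0,0],[0,0,0],0.036],
    [[-0.0005,0,0],[0,0,0],0.036],
    [[-0.0005,0,0],[0,0,0],0.036],
    [[0,0,0],[0,0,0],0.036],
    [[0,0,0],[0,0,0],0.036],
    [[0,0,0],[0,0,0],0.036]
  ]
}}

```text
time: 26.65
eef_pos: [0.5274, -0.1232, 0.0728]
orientation: [2.963, -0.155, 0.928]
ft_force: [5.0, 2.9, -3.3]
width: 0.0392
gripper_force: 81.3
```

```bash
python3 -c "
from h import *
st()"
```

```text
t 26.65 s,y,h mm [62.8 72.7 13.1] p [ 0.5274 -0.1232  0.0728] rot err [0.1 0.2 0. ] F slope/left/normal [ 1.97  3.42 -5.38] w 0.0392 81.3 [-0.48 -0.    2.33  0.72  0.32  0.57]
```

Felt it: the part stalled after 1 mm and the slope force rose about 7 N. Lower it onto the rubber with slight push.

{"method": "send_rows", "body": {
  "plan": [
    [[0,0,0.0003],[0,0,0],0.036],
    [[0,0,0.0003],[0,0,0],0.036],
    [[0,0,0.0003],[0,0,0],0.036],
    [[-0.0005,0,0],[0,0,0],0.036],
    [[0,0,0],[0,0,0],0.036],
    [[0,0,0],[0,0,0],0.036],
    [[0,0,0],[0,0,0],0.036],
    [[0,0,0],[0,0,0],0.036]
  ]
}}

```text
time: 27.65
eef_pos: [0.5279, -0.1234, 0.0722]
orientation: [2.963, -0.155, 0.929]
ft_force: [2.0, 4.5, 2.4]
width: 0.0387
gripper_force: 81.9
```

```bash
python3 -c "
from h import *
st()"
```

```text
t 27.65 s,y,h mm [62.9 72.6 12.4] p [ 0.5279 -0.1234  0.0722] rot err [0.1 0.2 0. ] F slope/left/normal [2.64 4.73 1.1 ] w 0.0387 81.9 [-0.48 -0.    2.33  0.72  0.32  0.56]
```

{"method": "send_rows", "body": {
  "plan": [
    [[0,0,0],[0,0,0],0.036],
    [[0,0,0],[0,0,0],0.036],
    [[0,0,0],[0,0,0],0.036],
    [[0,0,0],[0,0,0],0.042],
    [[0,0,0],[0,0,0],0.048],
    [[0,0,0],[0,0,0],0.054],
    [[0,0,0],[0,0,0],0.06],
    [[0,0,0],[0,0,0],0.06]
  ],
  "force": 20
}}

```text
time: 28.65
eef_pos: [0.5263, -0.1231, 0.0705]
orientation: [2.964, -0.155, 0.924]
ft_force: [0.3, -0.5, -0.1]
width: 0.0604
gripper_force: 0.0
```

```bash
cat >> h.py <<'E'
def prof(yc,s0=.03,h0=.01,h1=.05):
    c=robot.camera_params("wrist");p,d=robot.camera("wrist");S=cloud(d,c)-face(0,0);s,y,h=S@UP,S@LEFT,S@N
    m=(abs(y-yc)<.003)&(h>h0)&(h<h1)&(s>s0)&(s<.2);b=np.arange(s0,.2,.002);k=np.digitize(s[m],b)
    print([(round(1e3*x),round(1e3*np.median(h[m][k==i+1]),1)) for i,x in enumerate(b) if (k==i+1).any()]);print("end s",1e3*np.percentile(s[m],99.5));return p
E
python3 -c "
from h import *
st();p=prof(.0725,.06,.02);cv2.imwrite('pics/w8.png',cv2.cvtColor(p,cv2.COLOR_RGB2BGR))"
```

```text
t 28.65 s,y,h mm [60.6 72.8 11.9] p [ 0.5263 -0.1231  0.0705] rot err [0.1 0.4 0. ] F slope/left/normal [ 0.25 -0.43 -0.24] w 0.0604 0.0 [-0.48 -0.    2.33  0.72  0.32  0.56]
[(60, np.float64(42.7)), (62, np.float64(42.1)), (64, np.float64(39.6)), (66, np.float64(37.4)), (68, np.float64(36.9)), (70, np.float64(36.7)), (72, np.float64(35.7)), (74, np.float64(35.2)), (76, np.float64(34.4)), (78, np.float64(35.5)), (80, np.float64(35.6)), (82, np.float64(35.6)), (84, np.float64(35.6)), (86, np.float64(35.5)), (88, np.float64(35.1)), (90, np.float64(34.8)), (92, np.float64(35.0)), (94, np.float64(35.7)), (96, np.float64(34.8)), (98, np.float64(35.1)), (100, np.float64(35.4)), (102, np.float64(34.5)), (104, np.float64(34.1)), (106, np.float64(33.7)), (108, np.float64(33.5)), (110, np.float64(33.4)), (112, np.float64(33.3)), (114, np.float64(33.3)), (116, np.float64(32.9)), (118, np.float64(32.4)), (120, np.float64(30.3)), (122, np.float64(29.9)), (124, np.float64(30.0)), (126, np.float64(30.0)), (128, np.float64(29.3)), (130, np.float64(29.4)), (132, np.float64(29.3)), (134, np.float64(29.0)), (136, np.float64(29.0)), (138, np.float64(28.9)), (140, np.float64(28.7)), (142, np.float64(28.7)), (144, np.float64(28.5)), (146, np.float64(28.4)), (148, np.float64(28.1))]
end s 148.13287549619608
```

```bash
python3 - <<'E'
from h import *
p0,Q=now();p,Q=rows(p0,Q,p0+.09*N,Q,3,.064)
T=np.array([.5099,-.0002,.075])+RZ@[.010,0,0]
p,Q=rows(p,Q,T,FLAT,6,.064)
E
```

```text
[[[-0.0002, 0.0, -0.03], [0.0, 0.0, 0.0], 0.064], [[-0.0002, 0.0001, -0.03], [0.0, 0.0, 0.0], 0.064], [[-0.0002, 0.0, -0.03], [0.0, 0.0, 0.0], 0.064]]
[[[-0.0021, -0.0201, 0.0126], [0.0, -5.8, 0.0], 0.064], [[-0.0008, -0.0201, 0.0127], [0.0, -5.7, 0.0], 0.064], [[0.0004, -0.0201, 0.0127], [0.0, -5.8, 0.0], 0.064], [[0.0018, -0.0201, 0.0126], [0.0, -5.8, 0.0], 0.064], [[0.0029, -0.0201, 0.0124], [0.1, -5.8, 0.0], 0.064], [[0.0043, -0.02, 0.012], [0.0, -5.7, 0.0], 0.064]]
```

{"method": "send_rows", "body": {
  "plan": [
    [[0,0,-0.015],[0,0,0],0.064],
    [[0,0,-0.035],[0,0,0],0.064],
    [[0,0,-0.04],[0,0,0],0.064],
    [[-0.0021,-0.0201,0.0126],[0,-5.8,0],0.064],
    [[-0.0008,-0.0201,0.0127],[0,-5.8,0],0.064],
    [[0.0004,-0.0201,0.0127],[0,-5.8,0],0.064],
    [[0.0018,-0.0201,0.0126],[0,-5.8,0],0.064],
    [[0.0029,-0.0201,0.0124],[0,-5.8,0],0.064]
  ]
}}

```text
time: 29.7
eef_pos: [0.5134, -0.0198, 0.0868]
orientation: [3.127, -0.163, 0.151]
ft_force: [-0.4, -0.1, 0.5]
width: 0.0639
gripper_force: 0.0
```

{"method": "send_rows", "body": {
  "plan": [
    [[0.0043,-0.02,0.012],[0,-5.7,0],0.064],
    [[0,0,0.015],[0,0,0],0.064],
    [[0,0,0.015],[0,0,0],0.064],
    [[0,0,0.005],[0,0,0],0.064],
    [[0,0,0],[0,0,0],0.064],
    [[0,0,0],[0,0,0],0.064],
    [[0,0,0],[0,0,0],0.064],
    [[0,0,0],[0,0,0],0.064]
  ]
}}

```text
time: 30.7
eef_pos: [0.5208, -0.0013, 0.0409]
orientation: [3.136, -0.164, 0.0]
ft_force: [-0.2, -0.7, -0.5]
width: 0.0641
gripper_force: 0.0
```

```bash
python3 -c "
from h import *
st();p,d=robot.camera('wrist');cv2.imwrite('pics/w9.png',cv2.cvtColor(p,cv2.COLOR_RGB2BGR))
q=p.astype(int);m=(q[...,0]>150)&(q[...,1]<70)&(q[...,2]<70)
for r in range(150,330,20):
    x=np.nonzero(m[r])[0];print(r,(x.min(),x.max(),(x.min()+x.max())/2) if len(x) else '')
"
```

```text
t 30.7 s,y,h mm [ 28.7 193.4  -1.9] p [ 0.5208 -0.0013  0.0409] rot err [ 0.1 35.   0. ] F slope/left/normal [-0.41 -0.76 -0.37] w 0.0641 0.0 [-0.14  0.25  1.98 -0.    0.91  1.54]
150 
170 
190 
210 
230 
250 
270 
290 
310
```

```bash
python3 -c "
from h import *
q=cv2.imread('pics/w9.png').astype(int);m=(q[...,2]>70)&(q[...,1]*2<q[...,2])&(q[...,0]*2<q[...,2]);m[:,:150]=0;m[:,360:]=0
for r in range(190,350,15):
    x=np.nonzero(m[r])[0];print(r,(x.min(),x.max(),(x.min()+x.max())/2) if len(x) else '')
"
```

```text
190 
205 (np.int64(224), np.int64(289), np.float64(256.5))
220 (np.int64(217), np.int64(295), np.float64(256.0))
235 (np.int64(216), np.int64(297), np.float64(256.5))
250 (np.int64(216), np.int64(295), np.float64(255.5))
265 (np.int64(217), np.int64(293), np.float64(255.0))
280 (np.int64(217), np.int64(217), np.float64(217.0))
295 
310 (np.int64(218), np.int64(218), np.float64(218.0))
325 
340 (np.int64(228), np.int64(285), np.float64(256.5))
```

{"method": "send_rows", "body": {
  "plan": [
    [[0,0,0.015],[0,0,0],0.064],
    [[0,0,0.015],[0,0,0],0.064],
    [[0,0,0.006],[0,0,0],0.064],
    [[0,0,0],[0,0,0],0.064],
    [[0,0,0],[0,0,0],0.036],
    [[0,0,0],[0,0,0],0.036],
    [[0,0,0],[0,0,0],0.036],
    [[0,0,0],[0,0,0],0.036]
  ],
  "force": 35
}}

```text
time: 31.75
eef_pos: [0.521, -0.0013, 0.0049]
orientation: [3.136, -0.164, 0.001]
ft_force: [-0.8, -0.1, 1.5]
width: 0.0441
gripper_force: 36.0
```

```bash
python3 - <<'E'
from h import *
st();p0,Q=now();p0=np.array([.5208,-.0013,.005])
p,Q=rows(p0,Q,p0+[0,0,.16],Q,4,.036)
p,Q=rows(p,Q,face(.112,.04,.11),TOOL,6,.036);p,Q=rows(p,Q,face(.112,-.0765,.06),TOOL,5,.036)
E
```

```text
t 31.75 s,y,h mm [  8.2 193.4 -31.5] p [ 0.521  -0.0013  0.0049] rot err [ 0.1 35.   0. ] F slope/left/normal [ 0.26 -0.15  1.69] w 0.0441 36.0 [-0.14  0.32  1.98 -0.    0.84  1.54]
[[[0.0, 0.0, -0.04], [0.0, 0.0, 0.0], 0.036], [[0.0, 0.0001, -0.04], [0.0, 0.0, 0.0], 0.036], [[0.0001, 0.0, -0.04], [0.0, 0.0, 0.0], 0.036], [[0.0, 0.0001, -0.04], [0.0, 0.0, 0.0], 0.036]]
[[[0.0007, 0.0256, -0.0025], [0.0, 5.8, 0.0], 0.036], [[0.0009, 0.0255, -0.0025], [0.0, 5.9, 0.0], 0.036], [[0.0012, 0.0256, -0.0023], [0.0, 5.8, 0.0], 0.036], [[0.0014, 0.0255, -0.0022], [0.0, 5.8, 0.0], 0.036], [[0.0016, 0.0256, -0.0021], [0.0, 5.8, 0.0], 0.036], [[0.0018, 0.0255, -0.0019], [0.1, 5.9, 0.0], 0.036]]
[[[0.0, 0.0233, 0.01], [0.0, 0.0, 0.0], 0.036], [[0.0, 0.0233, 0.01], [0.0, 0.0, 0.0], 0.036], [[-0.0001, 0.0233, 0.0099], [0.0, 0.0, 0.0], 0.036], [[0.0, 0.0233, 0.01], [0.0, 0.0, 0.0], 0.036], [[0.0, 0.0234, 0.01], [0.0, 0.0, 0.0], 0.036]]
```

{"method": "send_rows", "body": {
  "plan": [
    [[0,0,-0.04],[0,0,0],0.036],
    [[0,0,-0.04],[0,0,0],0.036],
    [[0,0,-0.04],[0,0,0],0.036],
    [[0,0,-0.04],[0,0,0],0.036],
    [[0.0007,0.0256,-0.0025],[0,5.8,0],0.036],
    [[0.0009,0.0255,-0.0025],[0,5.9,0],0.036],
    [[0.0012,0.0256,-0.0023],[0,5.8,0],0.036],
    [[0.0014,0.0255,-0.0022],[0,5.8,0],0.036]
  ]
}}

```text
time: 32.75
eef_pos: [0.5118, -0.1034, 0.1744]
orientation: [3.05, -0.159, 0.631]
ft_force: [-0.2, 0.4, -0.3]
width: 0.0444
gripper_force: 36.5
```

{"method": "send_rows", "body": {
  "plan": [
    [[0.0016,0.0256,-0.0021],[0,5.8,0],0.036],
    [[0.0018,0.0255,-0.0019],[0,5.9,0],0.036],
    [[0,0.0233,0.005],[0,0,0],0.036],
    [[0,0.0233,0.01],[0,0,0],0.036],
    [[0,0.0233,0.01],[0,0,0],0.036],
    [[0,0.0233,0.01],[0,0,0],0.036],
    [[0,0.0233,0.01],[0,0,0],0.036],
    [[0,0,0],[0,0,0],0.036]
  ]
}}

```text
time: 33.75
eef_pos: [0.5213, -0.2734, 0.142]
orientation: [2.963, -0.158, 0.93]
ft_force: [-0.2, 0.5, -0.5]
width: 0.0442
gripper_force: 36.5
```

```bash
python3 - <<'E'
from h import *
st();p=prof(-.0765,.05,.03,.12);cv2.imwrite('pics/w10.png',cv2.cvtColor(p,cv2.COLOR_RGB2BGR))
p,Q=now();p,Q=rows(p,Q,face(.112,-.0765,.010),TOOL,5,.036)
E
```

```text
t 33.75 s,y,h mm [110.4 -77.2  64.2] p [ 0.5213 -0.2734  0.142 ] rot err [ 0.1  0.1 -0.1] F slope/left/normal [-0.47  0.53 -0.26] w 0.0442 36.5 [-0.79 -0.02  2.17  0.69  0.61  0.39]
[(62, np.float64(85.3)), (64, np.float64(85.8)), (66, np.float64(86.3)), (68, np.float64(86.0)), (70, np.float64(86.0)), (72, np.float64(85.9)), (74, np.float64(86.0)), (76, np.float64(86.0)), (78, np.float64(86.0)), (80, np.float64(86.0)), (82, np.float64(85.9)), (84, np.float64(86.1)), (86, np.float64(86.0)), (88, np.float64(85.9)), (90, np.float64(86.0)), (92, np.float64(86.0)), (94, np.float64(86.2)), (96, np.float64(86.0)), (98, np.float64(86.0)), (100, np.float64(86.1)), (102, np.float64(86.0)), (104, np.float64(86.0)), (106, np.float64(86.0)), (108, np.float64(85.6)), (110, np.float64(85.5)), (112, np.float64(85.5)), (114, np.float64(85.7)), (116, np.float64(85.4)), (118, np.float64(84.9)), (120, np.float64(84.5)), (122, np.float64(83.9)), (124, np.float64(83.5)), (126, np.float64(83.1)), (128, np.float64(82.6)), (130, np.float64(81.5)), (132, np.float64(81.9)), (134, np.float64(82.3)), (136, np.float64(82.3)), (138, np.float64(82.4)), (140, np.float64(82.3)), (142, np.float64(82.4)), (144, np.float64(82.2)), (146, np.float64(82.2)), (148, np.float64(81.4)), (150, np.float64(80.3)), (152, np.float64(79.2)), (154, np.float64(78.1)), (156, np.float64(77.0)), (158, np.float64(76.2)), (160, np.float64(75.9)), (162, np.float64(75.4)), (164, np.float64(74.2))]
end s 165.0415854531159
[[[0.0004, 0.0001, 0.0109], [0.0, 0.0, 0.0], 0.036], [[0.0003, 0.0, 0.0109], [0.0, 0.1, 0.0], 0.036], [[0.0003, 0.0001, 0.0109], [0.0, 0.0, 0.0], 0.036], [[0.0004, 0.0001, 0.0108], [0.0, 0.0, 0.0], 0.036], [[0.0003, 0.0001, 0.0109], [0.0, 0.0, 0.0], 0.036]]
```

{"method": "send_rows", "body": {
  "plan": [
    [[0,-0.0005,0.015],[0,0,0],0.036],
    [[0,0,0.02],[0,0,0],0.036],
    [[0,0,0.015],[0,0,0],0.036],
    [[0,0,0.005],[0,0,0],0.036],
    [[0,0,0.001],[0,0,0],0.036],
    [[0,0,0],[0,0,0],0.036],
    [[0,0,0],[0,0,0],0.036],
    [[0,0,0],[0,0,0],0.036]
  ]
}}

```text
time: 34.8
eef_pos: [0.5539, -0.2756, 0.0975]
orientation: [2.961, -0.155, 0.933]
ft_force: [0.2, 0.3, 0.0]
width: 0.0443
gripper_force: 36.5
```

```bash
python3 -c "
from h import *
st()
p,d=robot.camera('wrist');cv2.imwrite('pics/w11.png',cv2.cvtColor(p,cv2.COLOR_RGB2BGR))"
```

```text
t 34.8 s,y,h mm [111.7 -76.    9.1] p [ 0.5539 -0.2756  0.0975] rot err [0.1 0.  0. ] F slope/left/normal [ 0.2   0.31 -0.09] w 0.0443 36.5 [-0.75  0.13  2.12  0.78  0.51  0.31]
```

View pics/w11.png

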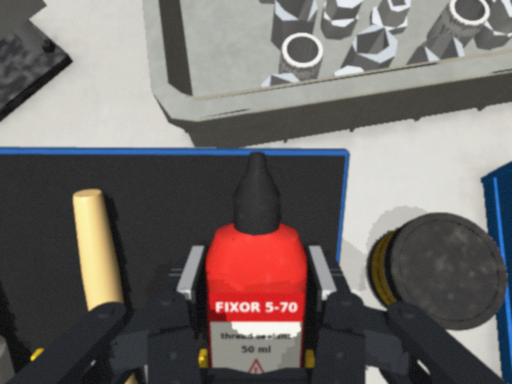

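Bottle held straight over the right lane, centred between the guides (cols 202/309). Draw down.

{"method": "send_rows", "body": {
  "plan": [
    [[-0.002,0,0.002],[0,0,0],0.036],
    [[-0.005,0,0.0018],[0,0,0],0.036],
    [[-0.006,0,0],[0,0,0],0.036],
    [[-0.006,0,0],[0,0,0],0.036],
    [[-0.003,0,0],[0,0,0],0.036],
    [[-0.001,0,0],[0,0,0],0.036],
    [[0,0,0],[0,0,0],0.036],
    [[0,0,0],[0,0,0],0.036]
  ]
}}

```text
time: 35.85
eef_pos: [0.5394, -0.276, 0.0838]
orientation: [2.956, -0.155, 0.939]
ft_force: [0.2, 0.6, 6.2]
width: 0.0438
gripper_force: 37.2
```

{"method": "send_rows", "body": {
  "plan": [
    [[-0.0005,0,0],[0,0,0],0.036],
    [[-0.0005,0,0],[0,0,0],0.036],
    [[-0.0005,0,0],[0,0,0],0.036],
    [[-0.0005,0,0],[0,0,0],0.036],
    [[-0.0005,0,0],[0,0,0],0.036],
    [[-0.0005,0,0],[0,0,0],0.036],
    [[0,0,0],[0,0,0],0.036],
    [[0,0,0],[0,0,0],0.036]
  ]
}}

```text
time: 36.85
eef_pos: [0.5371, -0.2758, 0.0822]
orientation: [2.956, -0.155, 0.939]
ft_force: [0.6, -0.3, 6.7]
width: 0.0443
gripper_force: 37.2
```

```bash
python3 -c "
from h import *
st()"
```

```text
t 36.85 s,y,h mm [ 89.3 -78.    6.2] p [ 0.5371 -0.2758  0.0822] rot err [ 0.3 -0.3  0.1] F slope/left/normal [ 4.31 -0.28  5.14] w 0.0443 37.2 [-0.77  0.13  2.16  0.85  0.49  0.21]
```

{"method": "send_rows", "body": {
  "plan": [
    [[0,0,-0.0004],[0,0,0],0.036],
    [[0,0,-0.0004],[0,0,0],0.036],
    [[0,0,-0.0004],[0,0,0],0.036],
    [[0,0,-0.0004],[0,0,0],0.036],
    [[0,0,0],[0,0,0],0.036],
    [[0,0,0],[0,0,0],0.036],
    [[0,0,0],[0,0,0],0.036],
    [[0,0,0],[0,0,0],0.036]
  ]
}}

```text
time: 37.85
eef_pos: [0.5338, -0.273, 0.08]
orientation: [2.963, -0.155, 0.932]
ft_force: [-0.1, 0.9, -1.6]
width: 0.0445
gripper_force: 36.5
```

```bash
python3 -c "
from h import *
st()"
```

```text
t 37.85 s,y,h mm [ 85.  -75.6   6.4] p [ 0.5338 -0.273   0.08  ] rot err [0.  0.1 0. ] F slope/left/normal [-1.03  0.9  -1.21] w 0.0445 36.5 [-0.77  0.13  2.17  0.84  0.5   0.22]
```

{"method": "send_rows", "body": {
  "plan": [
    [[-0.0005,0,0],[0,0,0],0.036],
    [[-0.0005,0,0],[0,0,0],0.036],
    [[-0.0005,0,0],[0,0,0],0.036],
    [[-0.0005,0,0],[0,0,0],0.036],
    [[-0.0005,0,0],[0,0,0],0.036],
    [[-0.0005,0,0],[0,0,0],0.036],
    [[0,0,0],[0,0,0],0.036],
    [[0,0,0],[0,0,0],0.036]
  ]
}}

```text
time: 38.85
eef_pos: [0.5315, -0.2731, 0.0787]
orientation: [2.962, -0.155, 0.933]
ft_force: [0.8, 0.4, -1.4]
width: 0.0444
gripper_force: 36.5
```

```bash
python3 -c "
from h import *
st()"
```

```text
t 38.85 s,y,h mm [ 82.4 -75.9   6.6] p [ 0.5315 -0.2731  0.0787] rot err [0.1 0.  0. ] F slope/left/normal [-0.19  0.47 -1.56] w 0.0444 36.5 [-0.78  0.13  2.17  0.85  0.49  0.21]
```

{"method": "send_rows", "body": {
  "plan": [
    [[-0.0005,0,0],[0,0,0],0.036],
    [[-0.0005,0,0],[0,0,0],0.036],
    [[-0.0005,0,0],[0,0,0],0.036],
    [[-0.0005,0,0],[0,0,0],0.036],
    [[-0.0005,0,0],[0,0,0],0.036],
    [[0,0,0],[0,0,0],0.036],
    [[0,0,0],[0,0,0],0.036],
    [[0,0,0],[0,0,0],0.036]
  ]
}}

```text
time: 39.85
eef_pos: [0.5295, -0.2729, 0.0773]
orientation: [2.962, -0.155, 0.933]
ft_force: [-0.1, -0.2, -1.1]
width: 0.0441
gripper_force: 36.5
```

```bash
python3 -c "
from h import *
st()"
```

```text
t 39.85 s,y,h mm [ 79.9 -75.9   6.6] p [ 0.5295 -0.2729  0.0773] rot err [0.1 0.  0. ] F slope/left/normal [-0.69 -0.16 -0.83] w 0.0441 36.5 [-0.78  0.13  2.17  0.86  0.49  0.2 ]
```

{"method": "send_rows", "body": {
  "plan": [
    [[-0.0005,0,0],[0,0,0],0.036],
    [[-0.0005,0,0],[0,0,0],0.036],
    [[-0.0005,0,0],[0,0,0],0.036],
    [[-0.0005,0,0],[0,0,0],0.036],
    [[-0.0005,0,0],[0,0,0],0.036],
    [[0,0,0],[0,0,0],0.036],
    [[0,0,0],[0,0,0],0.036],
    [[0,0,0],[0,0,0],0.036]
  ]
}}

```text
time: 40.85
eef_pos: [0.528, -0.2728, 0.0765]
orientation: [2.961, -0.155, 0.934]
ft_force: [4.9, 1.1, 0.8]
width: 0.0443
gripper_force: 36.7
```

```bash
python3 -c "
from h import *
st()"
```

```text
t 40.85 s,y,h mm [ 78.3 -75.9   6.8] p [ 0.528  -0.2728  0.0765] rot err [ 0. -0.  0.] F slope/left/normal [ 4.37  1.64 -2.09] w 0.0443 36.7 [-0.78  0.13  2.18  0.86  0.49  0.19]
```

Stop felt at foot s≈15 with slope force +5 N. Lower onto the rubber.

{"method": "send_rows", "body": {
  "plan": [
    [[0,0,0.0004],[0,0,0],0.036],
    [[0,0,0.0004],[0,0,0],0.036],
    [[0,0,0.0003],[0,0,0],0.036],
    [[0,0,0.0002],[0,0,0],0.036],
    [[-0.0003,0,0],[0,0,0],0.036],
    [[0,0,0],[0,0,0],0.036],
    [[0,0,0],[0,0,0],0.036],
    [[0,0,0],[0,0,0],0.036]
  ]
}}

```text
time: 41.85
eef_pos: [0.5284, -0.2729, 0.0759]
orientation: [2.961, -0.154, 0.935]
ft_force: [-1.7, 4.7, 11.2]
width: 0.0445
gripper_force: 38.0
```

```bash
python3 -c "
from h import *
st()"
```

```text
t 41.85 s,y,h mm [ 78.3 -75.9   6.1] p [ 0.5284 -0.2729  0.0759] rot err [ 0.  -0.1  0.1] F slope/left/normal [ 4.59  4.49 10.43] w 0.0445 38.0 [-0.78  0.13  2.18  0.87  0.49  0.18]
```

{"method": "send_rows", "body": {
  "plan": [
    [[0,0,-0.0003],[0,0,0],0.036],
    [[0,0,0],[0,0,0],0.036],
    [[0,0,0],[0,0,0],0.036],
    [[0,0,0],[0,0,0],0.047],
    [[0,0,0],[0,0,0],0.053],
    [[0,0,0],[0,0,0],0.06],
    [[0,0,0],[0,0,0],0.064],
    [[0,0,0],[0,0,0],0.064]
  ],
  "force": 20
}}

```text
time: 42.85
eef_pos: [0.5276, -0.2727, 0.0746]
orientation: [2.962, -0.155, 0.932]
ft_force: [-0.0, 0.3, -0.4]
width: 0.0644
gripper_force: 0.0
```

```bash
python3 -c "
from h import *
st();p=prof(-.0765,.1,.01);cv2.imwrite('pics/w12.png',cv2.cvtColor(p,cv2.COLOR_RGB2BGR))"
```

```text
t 42.85 s,y,h mm [ 76.8 -75.9   5.5] p [ 0.5276 -0.2727  0.0746] rot err [0.  0.1 0. ] F slope/left/normal [-0.25  0.34 -0.29] w 0.0644 0.0 [-0.78  0.13  2.18  0.86  0.49  0.18]
[(100, np.float64(24.2)), (102, np.float64(24.2)), (104, np.float64(24.5)), (106, np.float64(24.3)), (108, np.float64(24.5)), (110, np.float64(24.4)), (112, np.float64(24.3)), (114, np.float64(24.0)), (116, np.float64(23.3)), (118, np.float64(22.3)), (120, np.float64(21.3)), (122, np.float64(20.2)), (124, np.float64(19.3)), (126, np.float64(18.1)), (128, np.float64(17.7)), (130, np.float64(17.4)), (132, np.float64(16.3))]
end s 132.99255769999098
```

{"method": "send_rows", "body": {
  "plan": [
    [[0,0,-0.015],[0,0,0],0.064],
    [[0,0,-0.035],[0,0,0],0.064],
    [[0,0,-0.04],[0,0,0],0.064],
    [[0,-0.02,-0.03],[0,0,0],0.064],
    [[0,-0.03,-0.03],[0,0,0],0.064],
    [[0,-0.02,-0.01],[0,0,0],0.064],
    [[0,0,0],[0,0,0],0.064],
    [[0,0,0],[0,0,0],0.064]
  ]
}}

```text
time: 43.9
eef_pos: [0.444, -0.1936, 0.2057]
orientation: [2.962, -0.155, 0.932]
ft_force: [-0.2, -0.1, -0.9]
width: 0.0644
gripper_force: 0.0
```

```bash
python3 - <<'E'
from h import *
st();c=robot.camera_params("wrist");p,d=robot.camera("wrist");cv2.imwrite('pics/w13.png',cv2.cvtColor(p,cv2.COLOR_RGB2BGR))
S=cloud(d,c)-face(0,0);s,y,h=S@UP,S@LEFT,S@N
q=p.astype(int);red=(q[...,0]>90)&(q[...,1]*2<q[...,0])&(q[...,2]*2<q[...,0])&(h>.02)&(h<.03)&(y<-.03)
print("red n",red.sum(),"s",np.percentile(s[red],[1,50,99])*1e3)
for a,b in((.03,.05),(.05,.08),(.08,.1)):
    m=red&(s>a)&(s<b)
    if m.any():print("bottle mid y",(np.percentile(y[m],1)+np.percentile(y[m],99))*500)
for yc,h0 in((.0735,.025),(-.0765,.01)):
    m=(abs(y-yc)<.004)&(h>h0)&(h<.05)&(s>.03)&(s<.2);print("end s",np.percentile(s[m],99.5)*1e3)
    m=(abs(y-yc)<.006)&(h>.0)&(h<.05)&(s>-.01)&(s<.035)
    o=np.argsort(s[m]);print([(round(1e3*a),round(1e3*b)) for a,b in zip(s[m][o][::6],h[m][o][::6])])
for a in(.03,.05,.08,.1,.13):
    m=(abs(s-a)<.004)&(y>.04)&(y<.11)&(h>.022)&(h<.05);print("coupl",a,(np.percentile(y[m],2)+np.percentile(y[m],98))*500,h[m].max())
E
```

```text
t 43.9 s,y,h mm [ 77.1  -6.  165.4] p [ 0.444  -0.1936  0.2057] rot err [0.1 0.  0. ] F slope/left/normal [-0.69 -0.13 -0.58] w 0.0644 0.0 [-0.79 -0.42  2.35  0.54  0.79  0.58]
red n 2427 s [ 16.41228699  78.00639615 100.32408752]
bottle mid y -54.69836727768175
bottle mid y -75.00707271513585
bottle mid y -75.55366278643
end s 148.2189749272968
[(1, 25), (12, 43), (13, 43), (14, 44), (15, 45), (16, 44), (16, 44), (17, 43), (17, 44), (17, 44), (18, 43), (19, 44), (19, 45), (19, 44), (20, 43), (20, 44), (21, 45), (21, 43), (21, 44), (22, 43), (22, 44), (23, 45), (23, 44), (24, 44), (24, 44), (25, 44), (25, 43), (25, 44), (26, 45), (26, 44), (26, 43), (27, 44), (27, 42), (28, 43), (28, 44), (28, 43), (29, 44), (29, 43), (30, 44), (30, 43), (31, 43), (31, 44), (31, 45), (32, 43), (32, 43), (33, 44), (33, 43), (34, 44), (34, 43), (35, 41), (35, 44)]
end s 133.08805811880376
[(-7, 20), (-1, 29), (2, 30), (6, 23), (7, 21), (7, 29), (8, 26), (8, 23), (8, 22), (9, 22), (9, 24), (9, 22), (9, 27), (10, 22), (10, 30), (10, 21), (11, 22), (11, 21), (12, 22), (15, 26), (15, 27), (16, 27), (17, 27), (17, 26), (18, 27), (18, 28), (19, 27), (19, 28), (20, 27), (20, 28), (20, 27), (21, 28), (22, 27), (22, 28), (23, 27), (23, 28), (23, 27), (24, 28), (24, 27), (25, 28), (25, 27), (26, 27), (26, 28), (27, 28), (28, 29), (28, 28), (28, 28), (29, 28), (29, 28), (30, 27), (30, 28), (31, 27), (31, 28), (32, 27), (32, 26), (32, 28), (33, 28), (33, 28), (34, 28), (34, 28), (35, 27)]
coupl 0.03 71.10550671900069 0.04520190345481088
coupl 0.05 71.07312948013426 0.04517565919757993
coupl 0.08 71.91336750772875 0.03761698455492706
coupl 0.1 72.07236704717894 0.036247257510298475
coupl 0.13 72.66039154160852 0.031505819024467176
```

```bash
python3 -c "
from plant import robot
print(robot.sign_off())"
```

```text
the job is handed in; nothing more can be done
None
```

The coupling now lies in the left lane and the bottle in the right, each drawn down until its foot was felt on the stop (about 5–7 N) and released there. The job was handed in at about 44 s; no verdict came back, and I took no last picture of the drift and the other bench items.

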